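Sort stripped injector parts for the ultrasonic wash

ROBOT

A 6-joint arm with a two-finger parallel gripper is mounted at the origin on a cart in front of the work surface, level with it; the furniture and walls round the work are solid. World frame = base frame: x ahead of the robot, y to its left, z up, the work surface at z = 0. Lengths are in mm, angles in rad, forces in N, time in s.
With the tool pointing down it reaches from about 300 to 950 mm from the base axis. Payload 3.1 kg.
Tool frame: the origin (TCP) lies between the finger pads; the fingertips stand 22 mm ahead of it and the grasp point (between the pads) lies 3 mm ahead of it; z points along the fingers, y is the line along which they close (so a half turn about z gives the same grasp; the last joint's range is limited). The gripper opens to 85 mm and grips with 20 to 120 N. Pads are 22 mm wide; open, the fingers measure 114 mm over their backs; the gripper's body (76 mm by 85 mm) begins 54 mm behind the grasp point. The pads swing forward as they close: fully open they stand 13 mm farther back than shut.
Start: joints at [1.054, 0.308, 1.634, -0, 1.2, -0.07], TCP at [270.077, 563.641, 253.272] pointing down, gripper open.
Joint ranges: [-3.06, 3.06], [-0.79, 1.96], [0.05, 2.63], [-1.19, 4.34], [0.05, 2.64], [-2.94, 2.94]. Speed limits (rad/s): [2.79, 2.79, 3.14, 3.14, 3.14, 3.14].

INTERFACE

Orientations are given as [roll, pitch, yaw] about the fixed x, y, z axes, in that order (R = Rz(yaw) Ry(pitch) Rx(roll)).
In Python, from station import ctrl, snapshot, workorder gives the robot as it stands.
- The arm moves only by the tool play_rows, never from a script. Its argument "increments" is a list of rows, each a list of 7 numbers: the turn, a rotation vector about the tool's x, y, z in degrees, then the shift along the tool's x, y, z in cm, then the finger opening in cm, from 0 to 8.54. A call has 1 to 10 rows; each row shifts and turns the commanded pose from where the row before left it, along the tool's axes as they then stand; what a row does not reach is not made up. A row lasts 1/10 s, in which the tool goes at most 50 mm and 8.59 degrees, less where a joint would pass 70% of its speed; a pose out of reach is approached as far as the arm can. A call is refused whole if a number of a shift passes 5 or a number of a turn 8.59, either way. A call with a gripper value outside its range is refused whole. The fingers move at their own pace and stop on an object; the grip force is fixed at half the most. Time passes only in rows, so rows that do not move let the fingers close. It gives the time, the measured TCP pose, the force, the opening and the grip force at its end, in the units of the state.
- ctrl.sense(): the state, without advancing time (a new reading comes with each control period).
- snapshot(name): name is "scene" or "top" or "wrist"; returns a dict with "color" (420x560x3 uint8, blue, green, red), "z_map" (420x560 float32, mm along the optical axis (not along the pixel's ray), 0 where there is no reading), "K" (3x3 intrinsics, pixels), "T" (4x4, takes a point from camera to world coordinates). Camera axes: x right, y up, looking along -z (the intrinsics and any distortion apply to the point x, -y, -z); pixel columns grow to the right and rows downward; lengths in mm; the calibration is good to about 2 mm. A picture is of the moment at which its call begins.
- workorder.finish_job(): hands the job in; it is judged then, once.
The state is a dict: "t": time; "joints": joint angles; "dq": joint speeds; "joint_torque": joint torques, N m; "position": TCP position; "tcp_rot": TCP orientation; "force": force on the tool from outside, world axes, zero at the start; "torque": the same for the moment, N m; "finger_gap": opening from 0.0 (shut) to 1.0 (fully open); "grasp_force": force on a finger pad.
Only numpy, scipy, OpenCV 4.12 (cv2) and the standard library are available. Lean on these libraries where they do the work, as an engineer would, in place of code of your own. Each camera call takes 0.05 s, during which the arm holds its last target. There are 200 camera calls.

TASK

Sort these stripped injector parts for the wash: lay each of the two complete injectors in the bay of its own length in the blue wash rack, flat down on both saddles and midway between its end stops (either way round). Put the steel nut in the round magnetic dish, the brass nut, which no magnet holds, in the small compartment of the black tray, and lay the nozzle body flat in the tray's large compartment. Leave the rack, the tray and the dish standing where they are, and when swinging the arm across mind the lamp head that hangs 0.58 m above the back middle of the bench.

Things in the scene. Friction and masses are not known exactly. Their poses are not given: they have to be found in the camera images.
- long_injector: Longer of the two complete steel fuel injectors (thin nozzle at one end, black cap at the other), lying flat: 172 mm long (its y axis), 18 mm wide where gripped at mid-length, up to 25 mm over the collar, 27 mm high, 0.28 kg. Origin: underside, mid-length; z up. Grasp across the body (along its x) at the origin.
- short_injector: Shorter complete steel fuel injector (thin nozzle at one end, black cap at the other), lying flat: 137 mm long (its y axis), 18 mm wide where gripped at mid-length, up to 25 mm over the collar, 26 mm high, 0.21 kg. Origin: underside, mid-length; z up. Grasp across the body (along its x) at the origin.
- nozzle_body: Stripped injector nozzle body, a plain stepped steel cylinder with a thin stub, no black cap, lying flat. 80 mm long (along its y axis), 18 mm wide where gripped, 25 mm high, about 0.13 kg. Origin: under its middle, on its underside; z up.
- brass_nut: Brass (yellow) hexagon union nut standing upright, 24 mm across flats (along its x axis), 27 mm over corners (along y), 18 mm high; grip its lower hexagon, which is 12 mm high. About 40 g. Origin: centre of its underside; z up.
- steel_nut: Steel (grey) hexagon union nut standing upright, 22 mm across flats (along its x axis), 25 mm over corners (along y), 18 mm high; grip its lower hexagon, which is 12 mm high. About 40 g. Origin: centre of its underside; z up.
- wash_rack: Blue coated wash rack, 152x200. Origin: centre of underside; bays run along y. Long bay: centre x=-38, end stops y=+-96. Short bay: x=+38, stops y=+-78, 28 high. Combs, 3 thick, 36 high, at y=+-42: a notch per bay, 26 wide (top 8 mm flare to 42), saddle 12 above underside; there the injector's underside rests, mid-length near y=0. Between combs: open, 3 mm base plate. Loose, 1.2 kg. All in mm.
- parts_tray: Loose black plastic parts tray, 106 x 181 mm over its rim and 23 mm high, floor 2 mm thick. Origin: centre of its underside; its long side is y. A 15 mm high partition at y = -30 mm divides it into a SMALL compartment (inside x -47 to +47, y -85 to -31 mm, centre y = -58) and a LARGE compartment (x -47 to +47, y -29 to +85 mm, centre y = +28).
- magnet_dish: Loose round steel magnetic dish with tiny screws in it (fixed, part of it), 108 mm over the rim, 24 mm high. Origin: centre of underside, z up. Flat floor 4 mm above the underside, some 40 mm across, then a shallow slope up to the rim: keep fingertips 10 mm or more above the underside. The magnet's pull is not simulated: a nut simply lies in it.
There are look-alikes about, which are no part of the job. What is shaped like the long_injector but red is not meant.

How it is judged (in metres and radians):
At the end, for the whole second after the job is handed in: Each injector level on both saddles of its own bay (9 mm across, 16 mm along, 0.15 rad); nozzle body flat on the floor of the tray's large compartment, brass nut in the small one; steel nut low in the dish within 33 mm of its centre; rack, tray, dish level; all released and at rest (x of long_injector in the frame of wash_rack between -0.047 and -0.029 m and y of long_injector in the frame of wash_rack between -0.016 and 0.016 m and z of long_injector in the frame of wash_rack between 0.005 and 0.017 m and angle between the y axis of each of long_injector, short_injector and the y axis of wash_rack, either way round below 0.15 rad and angle between each of long_injector, short_injector, nozzle_body's own z axis and vertical below 0.15 rad and linear speed of each of long_injector, short_injector, nozzle_body, brass_nut, steel_nut below 0.02 m/s and angular speed of each of long_injector, short_injector, nozzle_body, brass_nut, steel_nut below 0.3 rad/s and x of short_injector in the frame of wash_rack between 0.029 and 0.047 m and y of short_injector in the frame of wash_rack between -0.016 and 0.016 m and z of short_injector in the frame of wash_rack between 0.005 and 0.017 m and x of nozzle_body in the frame of parts_tray between -0.04 and 0.04 m and y of nozzle_body in the frame of parts_tray between -0.022 and 0.078 m and z of nozzle_body in the frame of parts_tray between -0.003 and 0.008 m and x of brass_nut in the frame of parts_tray between -0.04 and 0.04 m and y of brass_nut in the frame of parts_tray between -0.08 and -0.036 m and z of brass_nut in the frame of parts_tray between -0.003 and 0.02 m and horizontal distance between steel_nut and magnet_dish below 0.033 m and z of steel_nut in the frame of magnet_dish between 0 and 0.022 m and angle between each of wash_rack, parts_tray, magnet_dish's own z axis and vertical below 0.05 rad); the robot touches nothing.
It fails at once if the wash rack is pushed more than 40 mm from where it stood (distance of wash_rack from where it was at the start of the episode above 0.04 m).
It fails at once if the parts tray is pushed more than 40 mm from where it stood (distance of parts_tray from where it was at the start of the episode above 0.04 m).
It fails at once if the magnetic dish is pushed more than 40 mm from where it stood (distance of magnet_dish from where it was at the start of the episode above 0.04 m).
It also fails if it takes over 118 s, if anything falls off the work surface, if the arm or the gripper's body presses on something with over 40 N, if the wrist force passes 120 N, or if a joint passes its speed limit or range.

## Working session

There is one attempt and no reset: what is moved stays moved. The work goes in short steps, Python scripts to look and compute and a tool call to move; the robot and the scene stay as the last step left them, time stands still between calls to the robot, and variables do not carry over. Pictures are saved under pics/ and viewed, at most 14 in all, crops included, and the job is handed in when it is done.

Besides the shell and the picture viewer there is one more tool, called after ">>>" in YAML: its name, and indented under it one key for each argument. play_rows: Moves the arm, as the interface text tells. Its arguments: {"type":"object","properties":{"increments":{"type":"array","items":{"type":"array","items":{"type":"number"}}}},"required":["increments"]}

```bash
ls; mkdir -p pics; python3 - <<'E'
from station import ctrl, snapshot
import cv2,pickle
print(ctrl.sense())
for n in ("scene","top"):
    s=snapshot(n); pickle.dump(s,open(f"{n}.pkl","wb"))
    cv2.imwrite(f"pics/{n}0.png",cv2.resize(s["color"],(800,600),interpolation=cv2.INTER_CUBIC)); print(s["K"],s["T"].round(3))
E
```

```text
pics
{'t': 0.0, 'joints': array([ 1.05430916e+00,  3.08984278e-01,  1.63518997e+00,  2.37412011e-06,
        1.19969379e+00, -6.96810553e-02]), 'dq': array([ 0.00078663, -0.00031078,  0.00127642,  0.00070458,  0.00109753,
        0.00040756]), 'joint_torque': array([ 3.63344889e-04, -4.15241790e+01, -2.76667392e+01, -8.60841578e-05,
        9.98902746e-03,  7.82266540e-06]), 'position': array([269.68723575, 562.96800738, 252.05829407]), 'tcp_rot': array([-3.13932295e+00, -1.60627790e-04,  2.69478549e+00]), 'force': array([ 0.47191963, -0.35776599, -0.26709824]), 'torque': array([ 0.00132377,  0.01936556, -0.01592457]), 'grasp_force': 0.0, 'finger_gap': 0.9985113154551528}
[[504.79655128   0.         288.66175085]
 [  0.         504.79655128 210.93471902]
 [  0.           0.           1.        ]] [[ 8.850000e-01  3.650000e-01 -2.870000e-01  8.626600e+01]
 [-4.640000e-01  6.750000e-01 -5.730000e-01 -6.567210e+02]
 [-1.600000e-02  6.410000e-01  7.670000e-01  1.045489e+03]
 [ 0.000000e+00  0.000000e+00  0.000000e+00  1.000000e+00]]
[[382.40575028   0.         279.87585143]
 [  0.         382.40575028 204.43677983]
 [  0.           0.           1.        ]] [[ 1.500000e-02  9.960000e-01 -9.000000e-02  3.421080e+02]
 [-1.000000e+00  1.600000e-02  1.200000e-02  9.358300e+01]
 [ 1.300000e-02  9.000000e-02  9.960000e-01  1.229763e+03]
 [ 0.000000e+00  0.000000e+00  0.000000e+00  1.000000e+00]]
```

View pics/scene0.png

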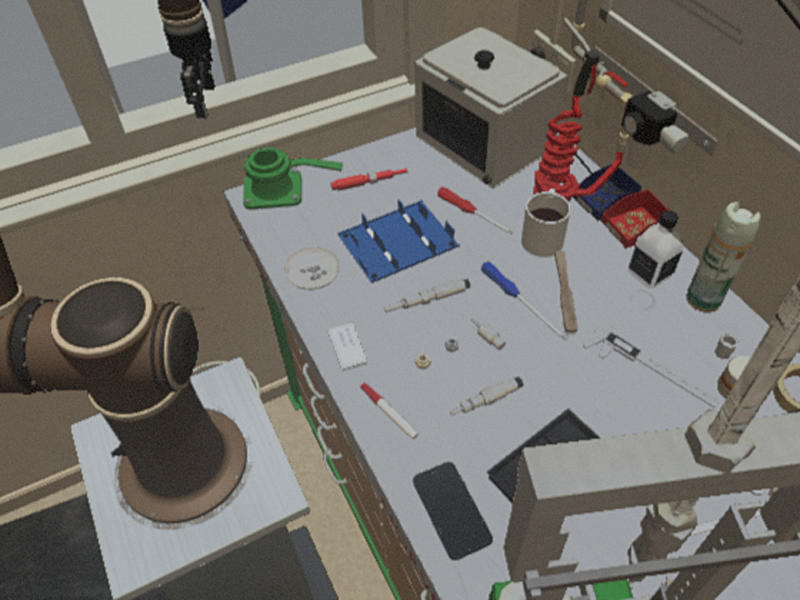

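View pics/top0.png

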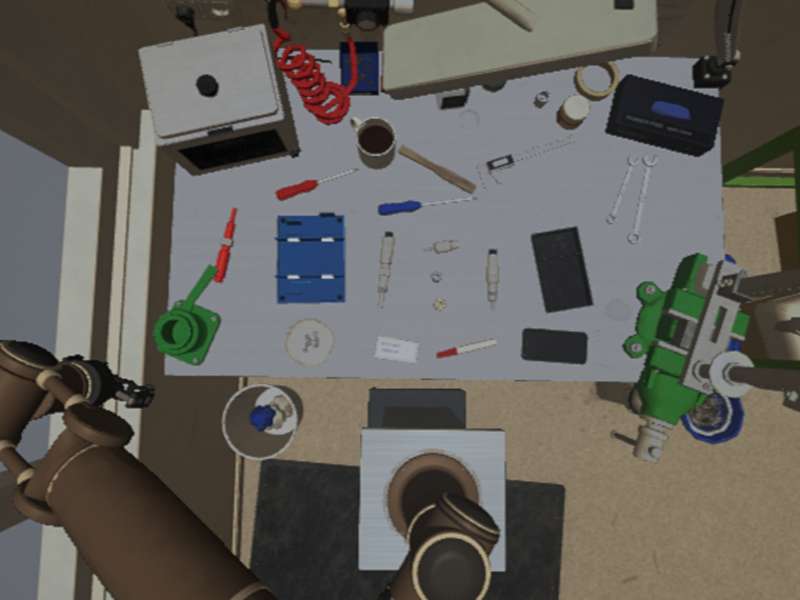

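The scene view shows the parts in the middle of the bench. In the top view (800x600):

| Item | Pixel |
|---|---|
| Rack | (311,258) |
| Dish | (310,342) |
| Long injector | (386,268) |
| Short injector | (492,278) |
| Nozzle body | (443,246) |
| Steel nut | (436,277) |
| Brass nut | (440,305) |
| Tray | (561,268) |

I'll enlarge both views.

```bash
python3 - <<'E'
import cv2,pickle
s=pickle.load(open("top.pkl","rb"))["color"]
c=s[145:260,188:424]; cv2.imwrite("pics/topc.png",cv2.resize(c,None,fx=3.39,fy=3.39,interpolation=cv2.INTER_CUBIC))
s=pickle.load(open("scene.pkl","rb"))["color"]
c=s[130:360,195:435]; cv2.imwrite("pics/scenec.png",cv2.resize(c,None,fx=2.6,fy=2.6,interpolation=cv2.INTER_CUBIC))
E
```

```text
(no output)
```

View pics/topc.png

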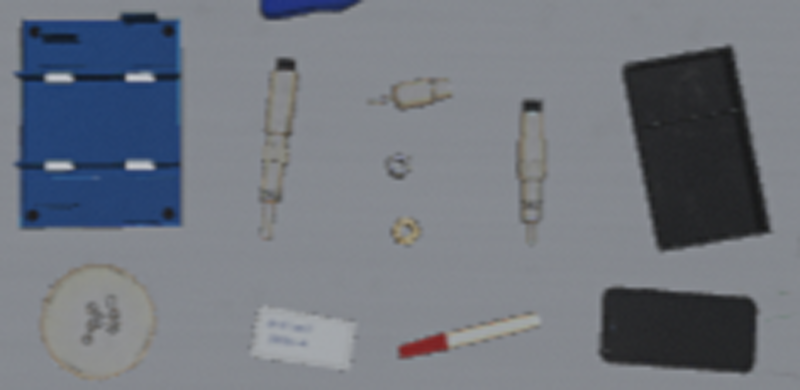

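View pics/scenec.png

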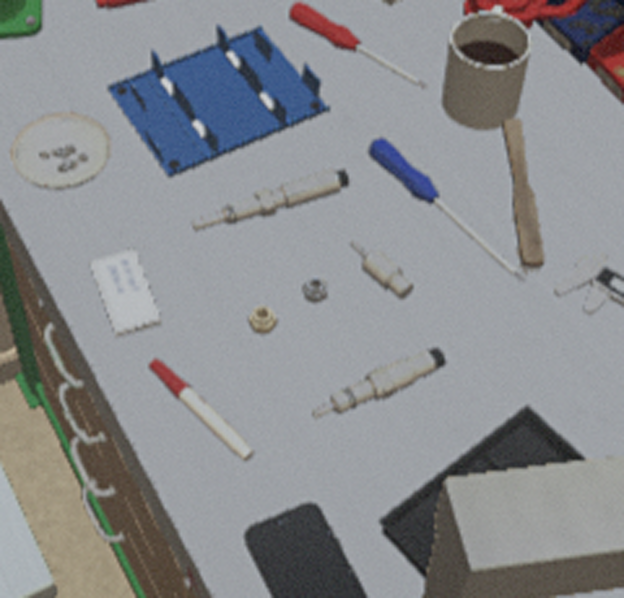

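The enlarged crops show these features, all in crop pixels:

- **Rack:** the bay with the wider-set stops, i.e. the long bay, is the right one in the top view. Its saddles are at (140,77) and (140,165). The short bay's are at (60,77) and (60,165).
- **Tray:** the partition runs from (637,128) to (745,110), so the small compartment is the far one.
- **Injectors:** the long one runs from (286,62) to (266,237), and the short one from (532,103) to (532,244).

Next I triangulate these.

```bash
cat > h.py <<'E'
import numpy as np, pickle
def ray(s,u,v):
    K,T=s["K"],s["T"]; d=T[:3,:3]@np.array([(u-K[0,2])/K[0,0],-(v-K[1,2])/K[1,1],-1.])
    return T[:3,3],d
def onz(s,u,v,z):
    o,d=ray(s,u,v); return o+d*(z-o[2])/d[2]
def tri(a,b):
    A=[];B=[]
    for o,d in (a,b):
        d=d/np.linalg.norm(d);P=np.eye(3)-np.outer(d,d);A.append(P);B.append(P@o)
    x=np.linalg.solve(sum(A),sum(B)); r=max(np.linalg.norm(P@x-q) for P,q in zip(A,B))
    return x,r
E
python3 - <<'E'
from h import *
t=pickle.load(open("top.pkl","rb"));s=pickle.load(open("scene.pkl","rb"))
P={'longcap':(286,62,343,178),'longtip':(266,237,196,224),'shcap':(532,103,438,356),'shtip':(532,244,317,413),
'nozstub':(370,101,354,243),'nozfat':(449,89,406,291),'steel':(398,165,315,287),'brass':(405,230,262,317),'dish':(98,321,60,151),
'rFL':(22,22,262,28),'rFR':(180,20,328,108),'rNR':(180,228,170,174),'rNR?':(180,228,170,174),'rNL':(20,228,110,86),
'sFL':(60,77,236,60),'sFR':(140,77,267,103),'sNL':(60,165,169,88),'sNR':(140,165,200,130),
'tFL':(625,66,529,408),'tNL':(660,250,385,523)}
for k,(a,b,c,d) in P.items():
    f=lambda a,o,m:(a+.5)/m-.5+o
    u=(f(a,188,3.39),f(b,145,3.39));w=(f(c,195,2.6),f(d,130,2.6))
    x,r=tri(ray(t,*u),ray(s,*w)); print(k,x.round(),r.round(1),'top@z0',onz(t,*u,0)[:2].round(), 'z20',onz(t,*u,20)[:2].round(),'sc z10',onz(s,*w,10)[:2].round())
for k,a,b in (('tFR',733,46),('tNR',770,233),('pL',637,128),('pR',745,110)):
    print(k,onz(t,f(a,188,3.39),f(b,145,3.39),20)[:2].round())
E
```

```text
longcap [586. 107.  11.] 0.4 top@z0 [588. 107.] z20 [584. 107.] sc z10 [586. 108.]
longtip [420. 122.  15.] 1.2 top@z0 [420. 123.] z20 [418. 123.] sc z10 [422. 126.]
shcap [ 550. -128.   13.] 0.1 top@z0 [ 553. -130.] z20 [ 549. -126.] sc z10 [ 551. -126.]
shtip [ 418. -128.   15.] 1.8 top@z0 [ 417. -130.] z20 [ 416. -126.] sc z10 [ 421. -126.]
nozstub [550.  26.  12.] 0.4 top@z0 [552.  26.] z20 [548.  27.] sc z10 [551.  28.]
nozfat [563. -49.  13.] 0.9 top@z0 [565. -50.] z20 [561. -48.] sc z10 [565. -48.]
steel [490.  -1.  10.] 0.3 top@z0 [490.  -2.] z20 [488.  -0.] sc z10 [490.  -1.]
brass [427.  -8.   9.] 0.2 top@z0 [428.  -9.] z20 [427.  -7.] sc z10 [427.  -8.]
dish [337. 277.  19.] 0.6 top@z0 [338. 280.] z20 [338. 277.] sc z10 [339. 286.]
rFL [623. 360.   3.] 1.2 top@z0 [623. 361.] z20 [618. 357.] sc z10 [621. 354.]
rFR [627. 209.   4.] 0.1 top@z0 [628. 210.] z20 [623. 208.] sc z10 [623. 204.]
rNR [428. 204.   6.] 1.9 top@z0 [427. 205.] z20 [425. 203.] sc z10 [429. 200.]
rNR? [428. 204.   6.] 1.9 top@z0 [427. 205.] z20 [425. 203.] sc z10 [429. 200.]
rNL [426. 354.   7.] 1.8 top@z0 [424. 356.] z20 [423. 352.] sc z10 [426. 351.]
sFL [569. 321.   9.] 0.9 top@z0 [570. 323.] z20 [566. 320.] sc z10 [570. 320.]
sFR [570. 246.   7.] 0.2 top@z0 [571. 247.] z20 [568. 244.] sc z10 [568. 243.]
sNL [484. 319.   7.] 0.0 top@z0 [485. 320.] z20 [483. 317.] sc z10 [483. 316.]
sNR [485. 243.   8.] 0.0 top@z0 [486. 244.] z20 [484. 242.] sc z10 [485. 242.]
tFL [ 588. -216.   18.] 1.4 top@z0 [ 590. -220.] z20 [ 586. -215.] sc z10 [ 593. -213.]
tNL [ 414. -249.   14.] 2.4 top@z0 [ 413. -252.] z20 [ 412. -247.] sc z10 [ 418. -248.]
tFR [ 607. -318.]
tNR [ 429. -351.]
pL [ 527. -226.]
pR [ 546. -329.]
```

```bash
cat >> h.py <<'E'
def go(x,y,z,yawdeg,step=4.0):
    """prints turn about tool z (deg) then shift in tool axes (cm) after it"""
    from station import ctrl
    q=ctrl.sense();p=q["position"];yaw=np.degrees(q["tcp_rot"][2])
    d=(yawdeg-yaw+90)%180-90   # half turn symmetric
    yn=np.radians(yaw+d);D=np.array([x,y,z])-p
    v=np.array([D@[np.cos(yn),np.sin(yn),0],D@[np.sin(yn),-np.cos(yn),0],-D[2]])/10
    n=max(1,int(np.ceil(np.linalg.norm(v)/step)))
    print("t",round(q["t"],1),"pos",p.round(1),"yaw",round(yaw,1),"tilt",np.degrees(q["tcp_rot"][:2]).round(1),"j",q["joints"].round(2),"gap",round(q["finger_gap"]*85.4,1),"F",q["force"].round(1),"gf",round(q["grasp_force"],1))
    print("turn tz",round(-d,1),"shift",v.round(2),"rows",n,"each",(v/n).round(3))
E
python3 -c "
from h import *
go(503,114.5,250,174.8)"
```

```text
t 0.1 pos [269.7 563.  252.2] yaw 154.4 tilt [-179.9   -0. ] j [ 1.05  0.31  1.64  0.    1.2  -0.07] gap 85.0 F [ 0.4  0.  -0.1] gf 0.0
turn tz -20.4 shift [-27.29 -42.55   0.22] rows 13 each [-2.1   -3.273  0.017]
```

>>> play_rows:
  increments:
    - [0,0,-6.8,0,0,0,8.5]
    - [0,0,-6.8,0,0,0,8.5]
    - [0,0,-6.8,0,0,0,8.5]
    - [0,0,0,-2.1,-3.27,0,8.5]
    - [0,0,0,-2.1,-3.27,0,8.5]
    - [0,0,0,-2.1,-3.27,0,8.5]
    - [0,0,0,-2.1,-3.27,0,8.5]
    - [0,0,0,-2.1,-3.27,0,8.5]
    - [0,0,0,-2.1,-3.27,0,8.5]
    - [0,0,0,-2.1,-3.27,0,8.5]

```text
t: 1.1
position: [395.9, 320.7, 252.9]
tcp_rot: [-3.141, -0.0, 3.051]
force: [0.0, 0.0, -0.1]
finger_gap: 0.996
grasp_force: 0.0
```

>>> play_rows:
  increments:
    - [0,0,0,-2.1,-3.27,0,8.5]
    - [0,0,0,-2.1,-3.27,0,8.5]
    - [0,0,0,-2.1,-3.27,0,8.5]
    - [0,0,0,-2.1,-3.27,0,8.5]
    - [0,0,0,-2.1,-3.27,0,8.5]
    - [0,0,0,-2.1,-3.27,0,8.5]
    - [0,0,0,0,0,0,8.5]
    - [0,0,0,0,0,0,8.5]

```text
t: 1.9
position: [503.2, 114.9, 252.8]
tcp_rot: [3.141, -0.001, 3.048]
force: [-0.5, 0.8, -1.1]
finger_gap: 0.998
grasp_force: 0.0
```

```bash
python3 - <<'E'
from h import *
from station import snapshot
import cv2
go(503,114.5,200,174.8)
s=snapshot("wrist");pickle.dump(s,open("w1.pkl","wb"));print(s["K"],s["T"].round(3))
cv2.imwrite("pics/w1.png",cv2.resize(s["color"],(800,600)))
E
```

```text
t 1.9 pos [503.2 114.9 252.8] yaw 174.7 tilt [ 1.8e+02 -1.0e-01] j [ 0.14  0.1   1.89  0.    1.16 -1.34] gap 85.2 F [-0.5  0.8 -1.1] gf 0.0
turn tz -0.1 shift [ 0.02 -0.04  5.28] rows 2 each [ 0.01  -0.019  2.638]
[[368.38649109   0.         278.30282542]
 [  0.         368.38649109 206.22321332]
 [  0.           0.           1.        ]] [[ 9.20000e-02 -9.54000e-01 -2.84000e-01  4.31707e+02]
 [ 9.96000e-01  8.80000e-02  2.50000e-02  1.22416e+02]
 [ 1.00000e-03 -2.86000e-01  9.58000e-01  3.73662e+02]
 [ 0.00000e+00  0.00000e+00  0.00000e+00  1.00000e+00]]
```

View pics/w1.png

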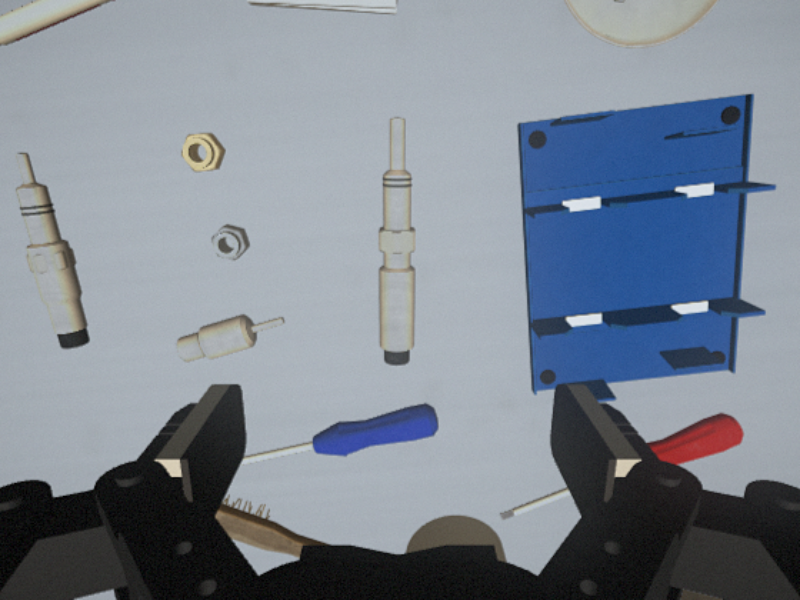

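The wrist view (800x600) shows:

| Item | Pixels |
|---|---|
| Long injector | (398,118) to (397,363) |
| Short injector | (23,153) to (74,346) |
| Nozzle body | stub (284,320), fat end (178,350) |
| Brass nut | (203,152) |
| Steel nut | (230,242) |
| Saddles | (582,204), (695,190), (584,320), (690,307) |

I'll enlarge the nuts to get their orientation.

```bash
python3 - <<'E'
from h import *
import cv2
t=pickle.load(open("top.pkl","rb"))
s=pickle.load(open("w1.pkl","rb"))
c=s["color"][85:260,115:205]; cv2.imwrite("pics/w1c.png",cv2.resize(c,None,fx=3.4,fy=3.4,interpolation=cv2.INTER_CUBIC)[:,:])
f=lambda p:((p+.5)/1.42857-.5)
g=lambda a,o:(a+.5)/3.39-.5+o
P={'longcap':(397,363,12,286,62),'longtip':(398,118,12,266,237),'shcap':(74,346,12,532,103),'shtip':(23,153,12,532,244),'nozstub':(284,320,12,370,101),'nozfat':(178,350,12,449,89),
'steel':(230,242,15,398,165),'brass':(203,152,15,405,230),'sNR':(582,204,12,140,165),'sNL':(695,190,12,60,165),'sFR':(584,320,12,140,77),'sFL':(690,307,12,60,77)}
for k,(a,b,z,c,d) in P.items():
    x,r=tri(ray(s,f(a),f(b)),ray(t,g(c,188),g(d,145)))
    print(k,'w1@z',z,onz(s,f(a),f(b),z)[:2].round(1),'tri w/top',x.round(),r.round(1), 'zmap',s["z_map"][int(f(b)),int(f(a))])
E
```

```text
longcap w1@z 12 [591.8 107.4] tri w/top [582. 107.  35.] 0.9 zmap 381.3404
longtip w1@z 12 [419.3 124. ] tri w/top [419. 124.   4.] 0.5 zmap 341.00797
shcap w1@z 12 [ 556.3 -128.8] tri w/top [ 552. -126.   16.] 2.6 zmap 378.34564
shtip w1@z 12 [ 418.4 -125.8] tri w/top [ 417. -129.    7.] 0.9 zmap 361.18143
nozstub w1@z 12 [550.5  28.7] tri w/top [552.  27.   6.] 1.0 zmap 382.3405
nozfat w1@z 12 [566.5 -53. ] tri w/top [561. -47.  25.] 0.7 zmap 380.0743
steel w1@z 15 [489.6   1.1] tri w/top [490.  -1.   9.] 0.6 zmap 379.08212
brass w1@z 15 [428.8  -5.7] tri w/top [428.  -9.   7.] 0.5 zmap 360.93115
sNR w1@z 12 [486.2 243.9] tri w/top [485. 242.  17.] 0.6 zmap 357.67572
sNL w1@z 12 [483.8 320. ] tri w/top [483. 317.  17.] 0.0 zmap 355.2493
sFR w1@z 12 [570.5 246. ] tri w/top [568. 244.  17.] 0.3 zmap 381.10596
sFL w1@z 12 [567.6 322.2] tri w/top [567. 321.  14.] 0.3 zmap 379.84982
```

View pics/w1c.png

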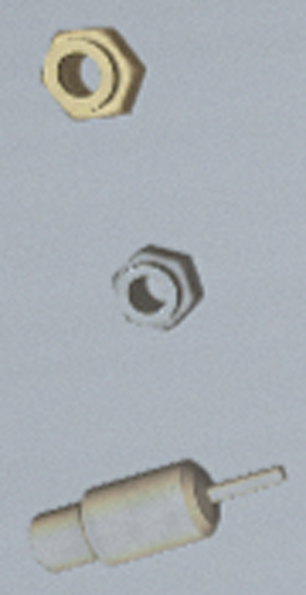

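The nuts' flats are readable. Brass has flat normals at about 3° and 63° in world, and steel at about 95° and 35°. I descend on the long injector now.

```bash
python3 -c "
from h import *
go(504,115,40,174.6)"
```

```text
t 1.9 pos [502.8 115.7 252.8] yaw 174.8 tilt [ 1.8e+02 -1.0e-01] j [ 0.14  0.1   1.89  0.    1.16 -1.34] gap 85.1 F [0.5 0.8 0.4] gf 0.0
turn tz 0.2 shift [-0.12 -0.05 21.28] rows 6 each [-0.02  -0.009  3.546]
```

>>> play_rows:
  increments:
    - [0,0,0,-0.05,0,3.55,4.5]
    - [0,0,0,-0.03,0,3.55,4.5]
    - [0,0,0,0,0,3.55,4.5]
    - [0,0,0,0,0,3.55,4.5]
    - [0,0,0,0,0,3.55,4.5]
    - [0,0,0,0,0,3.3,4.5]
    - [0,0,0,0,0,0.5,4.5]
    - [0,0,0,0,0,0.3,4.5]
    - [0,0,0,0,0,0,4.5]
    - [0,0,0,0,0,0,4.5]

```text
t: 2.95
position: [505.9, 116.1, 36.7]
tcp_rot: [3.141, 0.004, 3.051]
force: [0.3, -0.3, -0.0]
finger_gap: 0.526
grasp_force: 0.0
```

>>> play_rows:
  increments:
    - [0,0,0,0,0,0.4,4.5]
    - [0,0,0,0,0,0.3,4.5]
    - [0,0,0,0,0,0,4.5]
    - [0,0,0,0,0,0,4.5]

```text
t: 3.35
position: [504.2, 115.4, 27.8]
tcp_rot: [-3.142, -0.0, 3.051]
force: [0.5, -0.4, 0.1]
finger_gap: 0.527
grasp_force: 0.0
```

```bash
python3 -c "
from h import *
go(504,115,25,174.6)
from station import snapshot
import cv2
s=snapshot('wrist');pickle.dump(s,open('w2.pkl','wb'))
cv2.imwrite('pics/w2.png',s['color'])"
```

```text
t 3.4 pos [504.2 115.4  27.8] yaw 174.8 tilt [-180.   -0.] j [ 0.14  0.44  2.   -0.    0.7  -1.34] gap 45.0 F [ 0.5 -0.4  0.1] gf 0.0
turn tz 0.2 shift [ 0.01 -0.04  0.28] rows 1 each [ 0.014 -0.038  0.283]
```

View pics/w2.png

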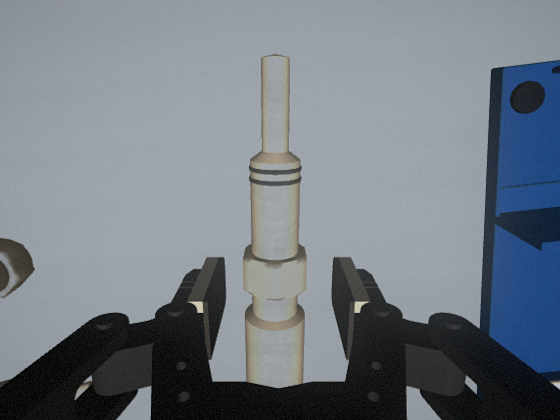

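The injector sits centred between the pads, with its waist at (275,305) at pad level. I'll close on it.

>>> play_rows:
  increments:
    - [0,0,0,0,0,0.15,3.5]
    - [0,0,0,0,0,0,0.8]
    - [0,0,0,0,0,0,0.8]
    - [0,0,0,0,0,0,0.8]
    - [0,0,0,0,0,0,0.8]
    - [0,0,0,0,0,0,0.8]
    - [0,0,0,0,0,0,0.8]
    - [0,0,0,0,0,0,0.8]

```text
t: 4.2
position: [504.4, 115.4, 26.4]
tcp_rot: [-3.142, 0.0, 3.051]
force: [0.3, -1.5, 2.1]
finger_gap: 0.207
grasp_force: 60.5
```

>>> play_rows:
  increments:
    - [0,0,0,0,0,-1,0.8]
    - [0,0,0,0,0,-2.5,0.8]
    - [0,0,0,0,0,-2.5,0.8]
    - [0,0,0,0,0,-2,0.8]
    - [0,0,0,0,0,0,0.8]
    - [0,0,0,0,0,0,0.8]

```text
t: 4.8
position: [503.9, 115.6, 106.3]
tcp_rot: [3.141, 0.0, 3.051]
force: [-0.1, -0.5, -2.7]
finger_gap: 0.207
grasp_force: 60.0
```

```bash
python3 -c "
from h import *
go(527,244,100,181.5)
"
```

```text
t 4.8 pos [503.9 115.6 106.3] yaw 174.8 tilt [180.   0.] j [ 0.14  0.3   1.99  0.    0.85 -1.34] gap 17.6 F [-0.1 -0.5 -2.7] gf 60.0
turn tz -6.7 shift [-2.64 12.78  0.63] rows 4 each [-0.661  3.194  0.157]
```

>>> play_rows:
  increments:
    - [0,0,-6.7,0,0,0,0.8]
    - [0,0,0,-0.66,3.2,0,0.8]
    - [0,0,0,-0.66,3.2,0,0.8]
    - [0,0,0,-0.66,3.2,0,0.8]
    - [0,0,0,-0.66,3.2,0,0.8]
    - [0,0,0,0,0,0,0.8]
    - [0,0,0,0,0,0,0.8]

```text
t: 5.5
position: [525.6, 244.1, 104.2]
tcp_rot: [-3.14, -0.004, -3.114]
force: [0.8, -0.1, -1.6]
finger_gap: 0.207
grasp_force: 60.1
```

```bash
python3 -c "
from h import *
go(527,244,38.4,181.5)
from station import snapshot
import cv2
s=snapshot('wrist');pickle.dump(s,open('w3.pkl','wb'))
cv2.imwrite('pics/w3.png',cv2.resize(s['color'],(800,600)))"
```

```text
t 5.5 pos [525.6 244.1 104.2] yaw -178.4 tilt [-179.9   -0.2] j [ 0.36  0.41  1.84 -0.    0.9  -1.24] gap 17.7 F [ 0.8 -0.1 -1.6] gf 60.1
turn tz 0.1 shift [-0.14 -0.02  6.58] rows 2 each [-0.071 -0.008  3.289]
```

View pics/w3.png

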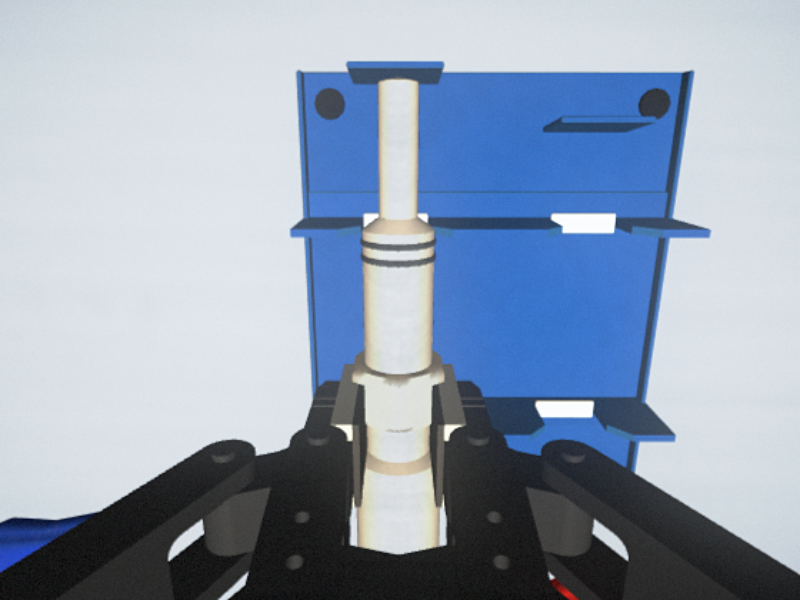

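The injector hangs over the right-hand bay. The near saddles are at (396,220) and (583,223), and the short bay's far saddle is at (564,409). I'll check these numerically.

```bash
python3 -c "
from h import *
s=pickle.load(open('w3.pkl','rb'));f=lambda p:((p+.5)/1.42857-.5)
for k,a,b,z in (('sNR',396,214,12),('sNRb',396,222,12),('sNL',583,214,12),('sFL',564,402,12),('stopLong',396,64,28),('stopShort',605,118,28),('cornerL',298,71,3),('cornerR',692,71,3),('tip',398,80,78+12)):
    print(k,onz(s,f(a),f(b),z).round(1))
"
```

```text
sNR [483. 243.  12.]
sNRb [486.3 243.1  12. ]
sNL [480.8 318.5  12. ]
sFL [565.  320.8  12. ]
stopLong [429.1 241.5  28. ]
stopShort [444.6 316.3  28. ]
cornerL [429.6 203.    3. ]
cornerR [425.1 357.1   3. ]
tip [440.5 242.6  90. ]
```

>>> play_rows:
  increments:
    - [0,0,0,-0.08,0,2.5,0.8]
    - [0,0,0,0,0,2,0.8]
    - [0,0,0,0,0,1.2,0.8]
    - [0,0,0,0,0,0.5,0.8]
    - [0,0,0,0,0,0,0.8]
    - [0,0,0,0,0,0,0.8]
    - [0,0,0,0,0,0,0.8]

```text
t: 6.25
position: [529.0, 244.4, 45.4]
tcp_rot: [3.141, 0.002, -3.116]
force: [-0.1, 0.5, -2.8]
finger_gap: 0.209
grasp_force: 60.0
```

>>> play_rows:
  increments:
    - [0,0,0,0,0,0.3,0.8]
    - [0,0,0,0,0,0.2,0.8]
    - [0,0,0,0,0,0.1,0.8]
    - [0,0,0,0,0,0,0.8]
    - [0,0,0,0,0,0,0.8]

```text
t: 6.75
position: [528.0, 244.2, 38.4]
tcp_rot: [-3.142, -0.0, -3.115]
force: [0.1, -0.5, -1.0]
finger_gap: 0.208
grasp_force: 60.3
```

```bash
python3 -c "
from h import *
go(526.5,244,38.4,181.5)
from station import snapshot
import cv2
s=snapshot('wrist');pickle.dump(s,open('w4.pkl','wb'))
cv2.imwrite('pics/w4.png',s['color'])"
```

```text
t 6.8 pos [528.  244.2  38.4] yaw -178.5 tilt [-180.   -0.] j [ 0.36  0.51  1.85  0.    0.78 -1.24] gap 17.8 F [ 0.1 -0.5 -1. ] gf 60.3
turn tz -0.0 shift [ 0.15 -0.01 -0.  ] rows 1 each [ 0.154 -0.013 -0.002]
```

View pics/w4.png

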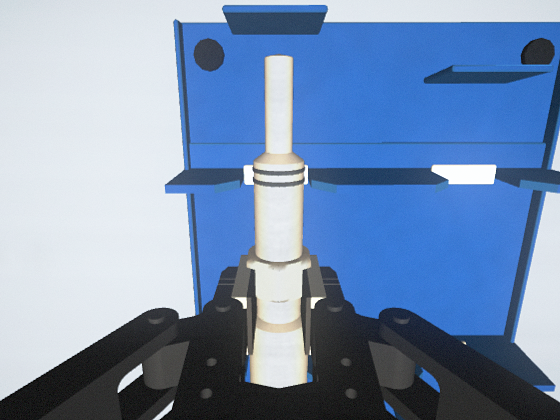

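The injector is centred in the notch at (275,180) with its tip clear of the stop. I release it.

>>> play_rows:
  increments:
    - [0,0,0,0,0,0.1,0.8]
    - [0,0,0,0,0,0,2.0]
    - [0,0,0,0,0,0,2.6]
    - [0,0,0,0,0,0,3.6]
    - [0,0,0,0,0,0,3.6]
    - [0,0,0,0,0,-1,3.6]
    - [0,0,0,0,0,-3,3.6]
    - [0,0,0,0,0,-4,3.6]
    - [0,0,0,0,0,-4,3.6]
    - [0,0,0,0,0,-4,3.6]

```text
t: 7.8
position: [527.9, 244.1, 199.4]
tcp_rot: [3.141, 0.0, -3.115]
force: [0.3, -0.3, -0.8]
finger_gap: 0.421
grasp_force: 0.0
```

```bash
python3 -c "
from h import *
go(485,-127.5,200,180)"
```

```text
t 7.8 pos [527.9 244.1 199.4] yaw -178.5 tilt [180.   0.] j [ 0.36  0.28  1.78 -0.    1.07 -1.24] gap 35.9 F [ 0.3 -0.3 -0.8] gf 0.0
turn tz 1.5 shift [  4.29 -37.16  -0.06] rows 10 each [ 0.429 -3.716 -0.006]
```

>>> play_rows:
  increments:
    - [0,0,1.8,0.43,-3.72,0,4.5]
    - [0,0,0,0.43,-3.72,0,4.5]
    - [0,0,0,0.43,-3.72,0,4.5]
    - [0,0,0,0.43,-3.72,0,4.5]
    - [0,0,0,0.43,-3.72,0,4.5]
    - [0,0,0,0.43,-3.72,0,4.5]
    - [0,0,0,0.43,-3.72,0,4.5]
    - [0,0,0,0.43,-3.72,0,4.5]
    - [0,0,0,0.43,-3.72,0,4.5]
    - [0,0,0,0.43,-3.72,0,4.5]

```text
t: 8.8
position: [484.0, -129.3, 198.2]
tcp_rot: [-3.141, 0.001, 3.136]
force: [-0.1, 0.5, 0.6]
finger_gap: 0.527
grasp_force: 0.0
```

>>> play_rows:
  increments:
    - [0,0,0,0,0,0,4.5]
    - [0,0,0,0,0,0,4.5]
    - [0,0,0,0,0,0,4.5]

```text
t: 9.1
position: [484.3, -127.1, 197.5]
tcp_rot: [3.141, 0.0, 3.137]
force: [-0.0, -0.0, -0.1]
finger_gap: 0.524
grasp_force: 0.0
```

```bash
python3 -c "
from h import *
go(486,-127.5,34,179.5)
from station import snapshot
import cv2
s=snapshot('wrist');pickle.dump(s,open('w5.pkl','wb'))
cv2.imwrite('pics/w5.png',cv2.resize(s['color'],(800,600)))"
```

```text
t 9.1 pos [ 484.3 -127.1  197.5] yaw 179.7 tilt [180.   0.] j [-0.34  0.13  1.97  0.    1.04 -1.91] gap 44.8 F [-0.  -0.  -0.1] gf 0.0
turn tz 0.2 shift [-0.17 -0.04 16.35] rows 5 each [-0.034 -0.008  3.271]
```

View pics/w5.png

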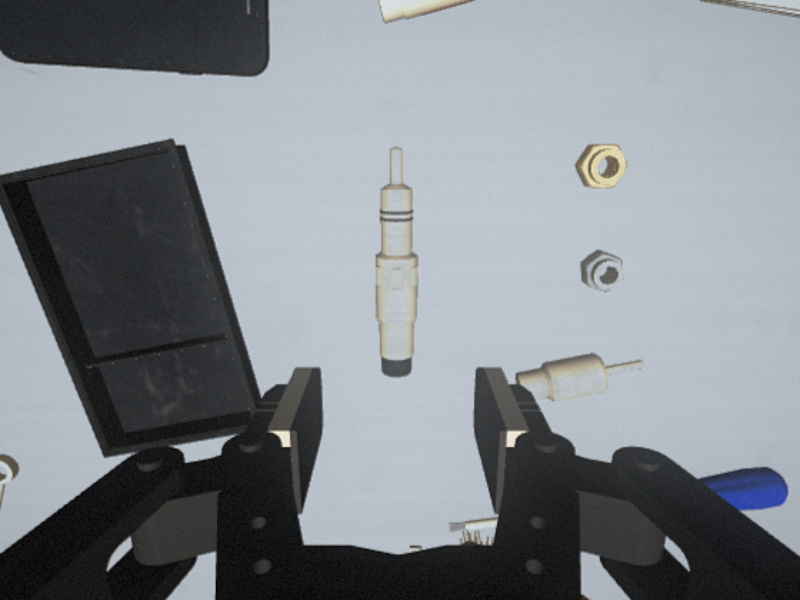

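The short injector runs from (396,148) to (397,376), parallel to the tool axis. The nuts are at (605,165) and (605,271), and the nozzle body runs (520,384) to (641,364). The tray partition runs (90,365) to (228,337). I'll measure all of these again.

```bash
python3 -c "
from h import *
s=pickle.load(open('w5.pkl','rb'));r=pickle.load(open('w1.pkl','rb'));f=lambda p:((p+.5)/1.42857-.5)
for k,a,b,z in (('tip',396,148,13),('cap',397,376,13),('capbase',397,376,2),('brass',605,165,18),('steel',605,271,18),('nfat',520,384,12),('nstub',641,364,12),('tNL',175,142,23),('tNR',0,178,23),('pL',228,337,15),('pR',90,365,15),('tFL',262,405,23),('tFR',107,455,23)):
    print(k,onz(s,f(a),f(b),z).round(1))
for k,A,B in (('tip',(396,148),(23,153)),('brass',(605,165),(203,152)),('steel',(605,271),(230,242)),('nstub',(641,364),(284,320)),('nfat',(520,384),(178,350))):
    x,e=tri(ray(s,f(A[0]),f(A[1])),ray(r,f(B[0]),f(B[1])));print('tri',k,x.round(1),e.round(1))
"
```

```text
tip [ 418.1 -126.7   13. ]
cap [ 557.6 -126.7   13. ]
capbase [ 562.8 -126.7    2. ]
brass [427.5 -10.7  18. ]
steel [488.1  -4.1  18. ]
nfat [564.  -47.9  12. ]
nstub [550.4  27.8  12. ]
tNL [ 414.4 -245.7   23. ]
tNR [ 433. -344.   23.]
pL [ 529.9 -230.7   15. ]
pR [ 548.3 -318.9   15. ]
tFL [ 572.3 -211.1   23. ]
tFR [ 607.8 -313.7   23. ]
tri tip [ 418.3 -126.7   10.7] 0.1
tri brass [428.3  -7.6   9.7] 0.4
tri steel [490.4  -0.7   9.7] 0.1
tri nstub [550.9  28.4  10.9] 0.0
tri nfat [562.7 -49.5  18.1] 1.5
```

>>> play_rows:
  increments:
    - [0,0,0,-0.08,0,3.27,4.5]
    - [0,0,0,-0.08,0,3.27,4.5]
    - [0,0,0,0,0,3.27,4.5]
    - [0,0,0,0,0,3.27,4.5]
    - [0,0,0,0,0,3.0,4.5]
    - [0,0,0,0,0,0,4.5]
    - [0,0,0,0,0,0,4.5]
    - [0,0,0,0,0,0,4.5]

```text
t: 9.95
position: [487.6, -127.7, 38.2]
tcp_rot: [-3.141, 0.003, 3.137]
force: [-0.5, -0.6, 0.3]
finger_gap: 0.526
grasp_force: 0.0
```

>>> play_rows:
  increments:
    - [0,0,0,0,0,0.5,4.5]
    - [0,0,0,0,0,0.4,4.5]
    - [0,0,0,0,0,0.2,3]
    - [0,0,0,0,0,0,0.8]
    - [0,0,0,0,0,0,0.8]
    - [0,0,0,0,0,0,0.8]
    - [0,0,0,0,0,0,0.8]
    - [0,0,0,0,0,0,0.8]
    - [0,0,0,0,0,0,0.8]

```text
t: 10.85
position: [486.0, -127.9, 25.6]
tcp_rot: [-3.141, 0.0, 3.136]
force: [0.0, 0.5, 1.8]
finger_gap: 0.207
grasp_force: 60.1
```

```bash
python3 -c "
from h import *
go(486,-127,26,179.6)"
```

```text
t 10.8 pos [ 486.  -127.9   25.6] yaw 179.7 tilt [-180.    0.] j [-0.34  0.42  2.04 -0.    0.68 -1.91] gap 17.7 F [0.  0.5 1.8] gf 60.1
turn tz 0.1 shift [ 0.    0.09 -0.04] rows 1 each [ 0.002  0.093 -0.037]
```

>>> play_rows:
  increments:
    - [0,0,0,0,0,-1,0.8]
    - [0,0,0,0,0,-3,0.8]
    - [0,0,0,0,0,-4,0.8]
    - [0,0,0,0,0,-2,0.8]
    - [0,0,0,0,0,0,0.8]
    - [0,0,0,0,0,0,0.8]

```text
t: 11.45
position: [485.5, -127.5, 125.4]
tcp_rot: [3.142, 0.0, 3.136]
force: [0.3, 0.7, -2.0]
finger_gap: 0.21
grasp_force: 59.7
```

```bash
python3 -c "
from h import *
go(526,320,127,181.6)"
```

```text
t 11.4 pos [ 485.5 -127.5  125.4] yaw 179.7 tilt [180.   0.] j [-0.34  0.24  2.01  0.    0.89 -1.91] gap 17.9 F [ 0.3  0.7 -2. ] gf 59.7
turn tz -1.9 shift [-5.3  44.62 -0.16] rows 12 each [-0.441  3.719 -0.013]
```

>>> play_rows:
  increments:
    - [0,0,-1.9,0,0,0,0.8]
    - [0,0,0,-0.44,3.72,0,0.8]
    - [0,0,0,-0.44,3.72,0,0.8]
    - [0,0,0,-0.44,3.72,0,0.8]
    - [0,0,0,-0.44,3.72,0,0.8]
    - [0,0,0,-0.44,3.72,0,0.8]
    - [0,0,0,-0.44,3.72,0,0.8]
    - [0,0,0,-0.44,3.72,0,0.8]
    - [0,0,0,-0.44,3.72,0,0.8]
    - [0,0,0,-0.44,3.72,0,0.8]

```text
t: 12.45
position: [513.9, 209.0, 122.7]
tcp_rot: [-3.14, -0.005, -3.113]
force: [0.8, 0.2, -3.1]
finger_gap: 0.204
grasp_force: 59.7
```

>>> play_rows:
  increments:
    - [0,0,0,-0.44,3.72,0,0.8]
    - [0,0,0,-0.44,3.72,0,0.8]
    - [0,0,0,-0.44,3.72,0,0.8]
    - [0,0,0,0,0,0,0.8]
    - [0,0,0,0,0,0,0.8]
    - [0,0,0,0,0,0,0.8]

```text
t: 13.05
position: [524.6, 318.5, 123.3]
tcp_rot: [-3.139, -0.004, -3.114]
force: [0.4, 0.2, -2.1]
finger_gap: 0.205
grasp_force: 59.7
```

```bash
python3 -c "
from h import *
go(526,320,37.8,181.6)
from station import snapshot
import cv2
s=snapshot('wrist');pickle.dump(s,open('w6.pkl','wb'))
cv2.imwrite('pics/w6.png',cv2.resize(s['color'],(800,600)))"
```

```text
t 13.1 pos [524.6 318.5 123.3] yaw -178.4 tilt [-179.9   -0.2] j [ 0.47  0.44  1.75 -0.    0.96 -1.12] gap 17.5 F [ 0.4  0.2 -2.1] gf 59.7
turn tz -0.0 shift [-0.14  0.15  8.55] rows 3 each [-0.047  0.049  2.85 ]
```

View pics/w6.png

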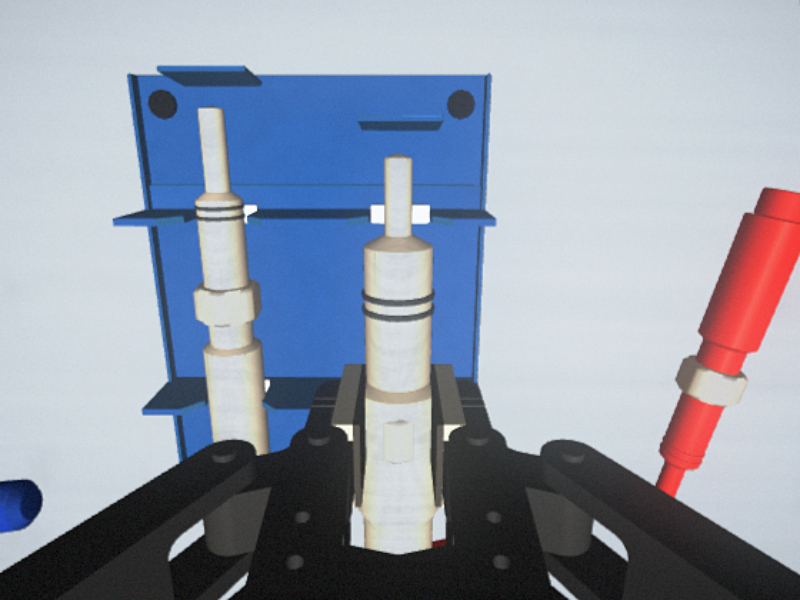

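The long injector lies in its bay, through both notches at (220,212) and (235,385). The short one is lined up over its saddle at (400,214). I lower it.

>>> play_rows:
  increments:
    - [0,0,0,-0.1,0.1,3,0.8]
    - [0,0,0,0,0,3,0.8]
    - [0,0,0,0,0,1.5,0.8]
    - [0,0,0,0,0,0.6,0.8]
    - [0,0,0,0,0,0,0.8]
    - [0,0,0,0,0,0,0.8]
    - [0,0,0,0,0,0,0.8]
    - [0,0,0,0,0,0,0.8]

```text
t: 13.9
position: [528.2, 321.5, 45.9]
tcp_rot: [3.14, 0.002, -3.114]
force: [-1.1, 0.4, -1.8]
finger_gap: 0.205
grasp_force: 59.8
```

```bash
python3 -c "
from h import *
go(526,320,37.8,181.6)
s=pickle.load(open('w6.pkl','rb'));f=lambda p:((p+.5)/1.42857-.5)
print(onz(s,f(400),f(206),12),onz(s,f(400),f(222),12),onz(s,f(400),f(123),28))"
```

```text
t 13.9 pos [528.2 321.5  45.9] yaw -178.4 tilt [1.799e+02 1.000e-01] j [ 0.48  0.55  1.76 -0.    0.82 -1.12] gap 17.5 F [-1.1  0.4 -1.8] gf 59.8
turn tz 0.0 shift [ 0.22 -0.15  0.81] rows 1 each [ 0.22  -0.148  0.811]
[481.10641431 318.91023976  12.        ] [488.1327307  319.12333234  12.        ] [446.96057633 317.83855283  28.        ]
```

>>> play_rows:
  increments:
    - [0,0,0,0.05,-0.05,0.3,0.8]
    - [0,0,0,0,0,0.2,0.8]
    - [0,0,0,0,0,0,0.8]
    - [0,0,0,0,0,0,0.8]
    - [0,0,0,0,0,0,0.8]

```text
t: 14.4
position: [526.7, 320.5, 39.4]
tcp_rot: [-3.142, -0.0, -3.114]
force: [0.3, 0.3, -1.6]
finger_gap: 0.202
grasp_force: 59.8
```

>>> play_rows:
  increments:
    - [0,0,0,0,0,0.15,0.8]
    - [0,0,0,0,0,0,2.0]
    - [0,0,0,0,0,0,2.6]
    - [0,0,0,0,0,0,3.6]
    - [0,0,0,0,0,0,3.6]
    - [0,0,0,0,0,-1,3.6]
    - [0,0,0,0,0,-3,3.6]
    - [0,0,0,0,0,-4,3.6]
    - [0,0,0,0,0,-4,3.6]
    - [0,0,0,0,0,-4,3.6]

```text
t: 15.4
position: [526.6, 320.4, 200.3]
tcp_rot: [3.141, 0.001, -3.114]
force: [0.7, 0.0, -0.0]
finger_gap: 0.422
grasp_force: 0.0
```

>>> play_rows:
  increments:
    - [0,0,8.2,0,0,0,4.5]
    - [0,0,8.2,0,0,0,4.5]
    - [0,0,8.2,0,0,0,4.5]
    - [0,0,8.2,0,0,0,4.5]
    - [0,0,8.2,0,0,0,4.5]
    - [0,0,8.2,0,0,0,4.5]
    - [0,0,8.2,0,0,0,4.5]
    - [0,0,8.2,0,0,0,4.5]
    - [0,0,8.2,0,0,0,4.5]
    - [0,0,8.2,0,0,0,4.5]

```text
t: 16.4
position: [526.7, 320.5, 198.9]
tcp_rot: [3.141, -0.0, 1.732]
force: [-0.7, -0.7, 0.1]
finger_gap: 0.526
grasp_force: 0.0
```

```bash
python3 -c "
from h import *
go(557.5,-10.5,180,99.6)"
```

```text
t 16.4 pos [526.7 320.5 198.9] yaw 99.3 tilt [180.  -0.] j [0.48 0.35 1.7  0.   1.09 0.31] gap 44.9 F [-0.7 -0.7  0.1] gf 0.0
turn tz -0.3 shift [-33.15  -2.49   1.89] rows 9 each [-3.683 -0.276  0.21 ]
```

>>> play_rows:
  increments:
    - [0,0,-0.3,0,0,0,4.5]
    - [0,0,0,-3.68,-0.28,0.2,4.5]
    - [0,0,0,-3.68,-0.28,0.2,4.5]
    - [0,0,0,-3.68,-0.28,0.2,4.5]
    - [0,0,0,-3.68,-0.28,0.2,4.5]
    - [0,0,0,-3.68,-0.28,0.2,4.5]
    - [0,0,0,-3.68,-0.28,0.2,4.5]
    - [0,0,0,-3.68,-0.28,0.2,4.5]
    - [0,0,0,-3.68,-0.28,0.2,4.5]
    - [0,0,0,-3.68,-0.28,0.2,4.5]

```text
t: 17.4
position: [559.0, -11.6, 180.6]
tcp_rot: [3.141, 0.0, 1.747]
force: [0.6, 0.2, -0.0]
finger_gap: 0.525
grasp_force: 0.0
```

>>> play_rows:
  increments:
    - [0,0,0,0,0,0,4.5]
    - [0,0,0,0,0,0,4.5]
    - [0,0,0,0,0,0,4.5]

```text
t: 17.7
position: [558.8, -9.4, 180.3]
tcp_rot: [3.141, -0.0, 1.745]
force: [0.3, 0.5, -1.1]
finger_gap: 0.525
grasp_force: 0.0
```

```bash
python3 -c "
from h import *
go(557.5,-10.5,34,99.6)
from station import snapshot
import cv2
s=snapshot('wrist');pickle.dump(s,open('w7.pkl','wb'))
cv2.imwrite('pics/w7.png',cv2.resize(s['color'],(800,600)))"
```

```text
t 17.7 pos [558.8  -9.4 180.3] yaw 100.0 tilt [180.  -0.] j [-0.1   0.26  1.85  0.    1.03 -0.27] gap 44.9 F [ 0.3  0.5 -1.1] gf 0.0
turn tz 0.4 shift [-0.08 -0.14 14.63] rows 4 each [-0.021 -0.035  3.656]
```

View pics/w7.png

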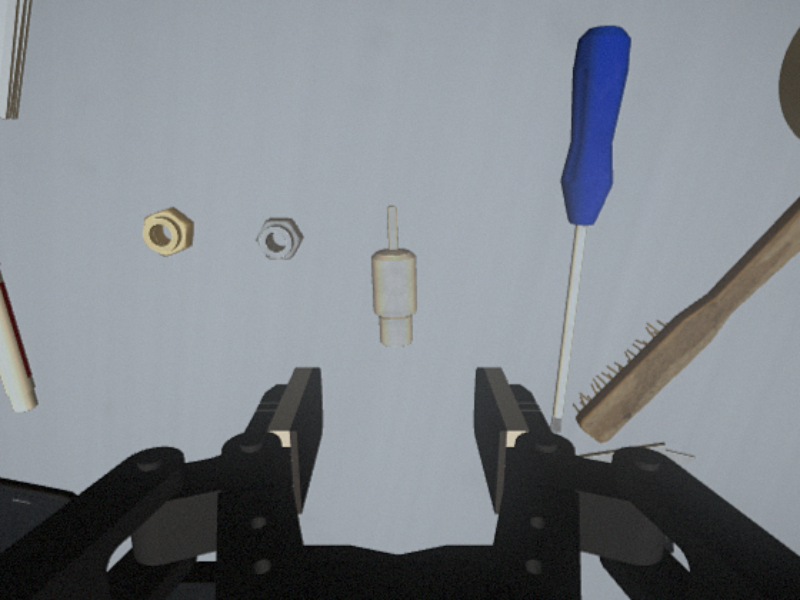

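The nozzle body runs (391,207) to (397,346), about 3 px left of the pad centre at 398 and turned about 2°. The steel nut has a flat facing up the image and the brass nut has flats left and right. I descend and grip the nozzle body.

>>> play_rows:
  increments:
    - [0,0,-1.5,0,-0.15,3.5,4.5]
    - [0,0,0,0,0,3.5,4.5]
    - [0,0,0,0,0,3.5,4.5]
    - [0,0,0,0,0,3.4,4.5]
    - [0,0,0,0,0,0.8,4.5]
    - [0,0,0,0,0,0.6,4.5]
    - [0,0,0,0,0,0,4.5]
    - [0,0,0,0,0,0,4.5]
    - [0,0,0,0,0,0,4.5]

```text
t: 18.65
position: [558.9, -10.5, 28.8]
tcp_rot: [3.138, 0.001, 1.77]
force: [0.0, 0.9, 0.1]
finger_gap: 0.524
grasp_force: 0.0
```

>>> play_rows:
  increments:
    - [0,0,0,0,0,0.1,3.2]
    - [0,0,0,0,0,0,0.8]
    - [0,0,0,0,0,0,0.8]
    - [0,0,0,0,0,0,0.8]
    - [0,0,0,0,0,0,0.8]
    - [0,0,0,0,0,0,0.8]
    - [0,0,0,0,0,0,0.8]
    - [0,0,0,0,0,0,0.8]

```text
t: 19.45
position: [558.1, -10.6, 26.9]
tcp_rot: [3.14, 0.0, 1.77]
force: [-0.9, -0.4, 5.9]
finger_gap: 0.204
grasp_force: 61.3
```

>>> play_rows:
  increments:
    - [0,0,0,0,0,-1,0.8]
    - [0,0,0,0,0,-3,0.8]
    - [0,0,0,0,0,-4,0.8]
    - [0,0,0,0,0,-2,0.8]
    - [0,0,0,0,0,0,0.8]
    - [0,0,0,0,0,0,0.8]

```text
t: 20.05
position: [556.8, -10.3, 125.7]
tcp_rot: [-3.141, -0.0, 1.77]
force: [-0.4, -0.6, -1.9]
finger_gap: 0.205
grasp_force: 60.5
```

>>> play_rows:
  increments:
    - [0,0,8.3,0,0,0,0.8]
    - [0,0,8.3,0,0,0,0.8]
    - [0,0,8.3,0,0,0,0.8]
    - [0,0,8.3,0,0,0,0.8]
    - [0,0,8.3,0,0,0,0.8]
    - [0,0,8.3,0,0,0,0.8]
    - [0,0,8.3,0,0,0,0.8]
    - [0,0,8.3,0,0,0,0.8]
    - [0,0,8.3,0,0,0,0.8]
    - [0,0,8.3,0,0,0,0.8]

```text
t: 21.05
position: [555.0, -10.2, 123.0]
tcp_rot: [-3.139, 0.005, 0.315]
force: [-0.0, 0.2, -0.7]
finger_gap: 0.203
grasp_force: 60.4
```

```bash
python3 -c "
from h import *
go(482,-286,125,9.9)"
```

```text
t 21.1 pos [555.  -10.2 123. ] yaw 18.1 tilt [-179.9    0.3] j [-0.1   0.34  1.89 -0.    0.92  1.16] gap 17.3 F [-0.   0.2 -0.7] gf 60.4
turn tz 8.2 shift [-11.93  25.91  -0.2 ] rows 8 each [-1.492  3.239 -0.025]
```

>>> play_rows:
  increments:
    - [0,0,8.2,0,0,0,0.8]
    - [0,0,0,-1.49,3.24,0,0.8]
    - [0,0,0,-1.49,3.24,0,0.8]
    - [0,0,0,-1.49,3.24,0,0.8]
    - [0,0,0,-1.49,3.24,0,0.8]
    - [0,0,0,-1.49,3.24,0,0.8]
    - [0,0,0,-1.49,3.24,0,0.8]
    - [0,0,0,-1.49,3.24,0,0.8]
    - [0,0,0,-1.49,3.24,0,0.8]

```text
t: 21.95
position: [483.5, -286.7, 123.1]
tcp_rot: [-3.138, 0.004, 0.178]
force: [1.2, -0.6, -1.3]
finger_gap: 0.199
grasp_force: 60.4
```

>>> play_rows:
  increments:
    - [0,0,0,0,0,0,0.8]
    - [0,0,0,0,0,3,0.8]
    - [0,0,0,0,0,3,0.8]
    - [0,0,0,0,0,2,0.8]
    - [0,0,0,0,0,0.9,0.8]
    - [0,0,0,0,0,0.4,0.8]
    - [0,0,0,0,0,0,0.8]
    - [0,0,0,0,0,0,0.8]
    - [0,0,0,0,0,0,0.8]

```text
t: 22.85
position: [486.9, -287.2, 34.2]
tcp_rot: [3.14, -0.002, 0.178]
force: [0.1, -0.5, -0.9]
finger_gap: 0.204
grasp_force: 60.5
```

```bash
python3 -c "
from h import *
go(482,-286,28.5,9.9)
from station import snapshot
import cv2
s=snapshot('wrist');pickle.dump(s,open('w8.pkl','wb'))
cv2.imwrite('pics/w8.png',s['color'])"
```

```text
t 22.9 pos [ 486.9 -287.2   34.2] yaw 10.2 tilt [ 1.799e+02 -1.000e-01] j [-0.61  0.5   1.89  0.    0.75  0.78] gap 17.4 F [ 0.1 -0.5 -0.9] gf 60.5
turn tz 0.3 shift [-0.46 -0.2   0.57] rows 1 each [-0.462 -0.199  0.57 ]
```

View pics/w8.png

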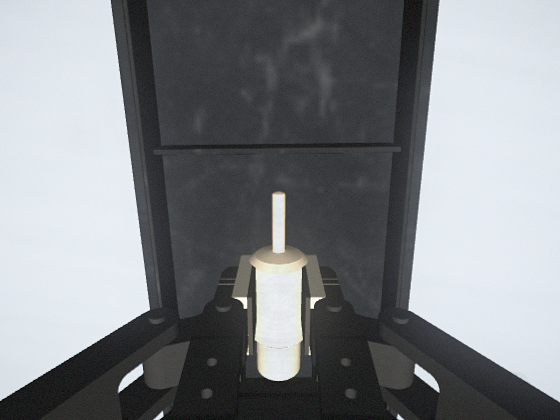

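The nozzle body sits over the middle of the large compartment, with its stub tip at (278,193) clear of the partition at row 148. I lower and release it.

>>> play_rows:
  increments:
    - [0,0,0,-0.3,0,0.3,0.8]
    - [0,0,0,0,0,0.2,0.8]
    - [0,0,0,0,0,0,0.8]
    - [0,0,0,0,0,0,0.8]
    - [0,0,0,0,0,0,0.8]

```text
t: 23.4
position: [482.9, -287.4, 29.1]
tcp_rot: [3.141, 0.0, 0.178]
force: [-2.5, 1.3, 5.3]
finger_gap: 0.198
grasp_force: 61.3
```

>>> play_rows:
  increments:
    - [0,0,0,0,0,0,2.0]
    - [0,0,0,0,0,0,2.6]
    - [0,0,0,0,0,0,3.6]
    - [0,0,0,0,0,0,3.6]
    - [0,0,0,0,0,-1,3.6]
    - [0,0,0,0,0,-3,3.6]
    - [0,0,0,0,0,-4,3.6]
    - [0,0,0,0,0,-4,3.6]
    - [0,0,0,0,0,0,4.5]
    - [0,0,0,0,0,0,4.5]

```text
t: 24.4
position: [483.9, -287.8, 150.0]
tcp_rot: [3.139, -0.003, 0.178]
force: [-0.1, -0.1, -1.2]
finger_gap: 0.528
grasp_force: 0.0
```

```bash
python3 -c "
from h import *
go(428,-8,150,96.5)"
```

```text
t 24.4 pos [ 483.9 -287.8  150. ] yaw 10.2 tilt [179.8  -0.2] j [-0.61  0.31  1.86 -0.    0.97  0.78] gap 45.1 F [-0.1 -0.1 -1.2] gf 0.0
turn tz -86.3 shift [28.43 -2.39  0.  ] rows 8 each [ 3.554 -0.299  0.   ]
```

>>> play_rows:
  increments:
    - [0,0,-6.6,0,0,0,4.5]
    - [0,0,-6.6,0,0,0,4.5]
    - [0,0,-6.6,0,0,0,4.5]
    - [0,0,-6.6,0,0,0,4.5]

```text
t: 24.8
position: [481.5, -286.1, 145.8]
tcp_rot: [-3.137, 0.001, 0.644]
force: [-0.0, 0.8, -0.1]
finger_gap: 0.529
grasp_force: 0.0
```

```bash
python3 -c "
from h import *
go(428,-8,150,36.5)"
```

```text
t 24.8 pos [ 481.5 -286.1  145.8] yaw 36.9 tilt [-1.798e+02  1.000e-01] j [-0.61  0.31  1.87 -0.    0.97  0.31] gap 45.2 F [-0.   0.8 -0.1] gf 0.0
turn tz 0.4 shift [ 12.24 -25.54  -0.42] rows 8 each [ 1.53  -3.192 -0.052]
```

>>> play_rows:
  increments:
    - [0,0,0,1.53,-3.2,0,4.5]
    - [0,0,0,1.53,-3.2,0,4.5]
    - [0,0,0,1.53,-3.2,0,4.5]
    - [0,0,0,1.53,-3.2,0,4.5]
    - [0,0,0,1.53,-3.2,0,4.5]
    - [0,0,0,1.53,-3.2,0,4.5]
    - [0,0,0,1.53,-3.2,0,4.5]
    - [0,0,0,1.53,-3.2,0,4.5]
    - [0,0,0,0,0,0,4.5]
    - [0,0,0,0,0,0,4.5]

```text
t: 25.8
position: [427.3, -8.1, 146.8]
tcp_rot: [-3.14, 0.002, 0.641]
force: [-0.1, 0.2, 0.1]
finger_gap: 0.525
grasp_force: 0.0
```

>>> play_rows:
  increments:
    - [0,0,0,0,0,3.5,4.5]
    - [0,0,0,0,0,3.5,4.5]
    - [0,0,0,0,0,1.5,4.5]
    - [0,0,0,0,0,0,4.5]
    - [0,0,0,0,0,0,4.5]
    - [0,0,0,0,0,0,4.5]

```text
t: 26.4
position: [429.8, -9.4, 63.9]
tcp_rot: [3.14, -0.001, 0.638]
force: [-0.5, -1.2, 0.2]
finger_gap: 0.53
grasp_force: 0.0
```

```bash
python3 -c "
from h import *
go(428,-8,29,36.5)
from station import snapshot
import cv2
s=snapshot('wrist');pickle.dump(s,open('w9.pkl','wb'))
cv2.imwrite('pics/w9.png',s['color'])"
```

```text
t 26.4 pos [429.8  -9.4  63.9] yaw 36.5 tilt [ 1.799e+02 -1.000e-01] j [-0.12  0.24  2.2  -0.    0.71  0.81] gap 45.3 F [-0.5 -1.2  0.2] gf 0.0
turn tz 0.0 shift [-0.07 -0.22  3.49] rows 1 each [-0.066 -0.218  3.486]
```

View pics/w9.png

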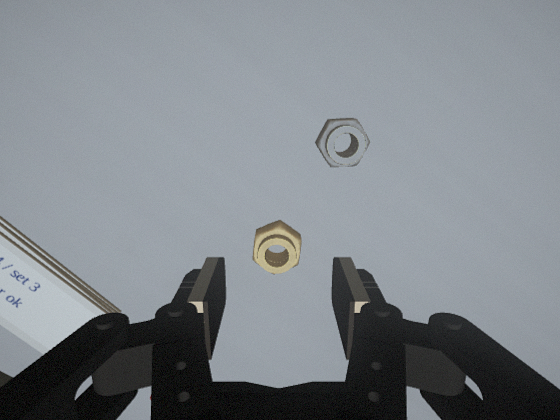

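The brass nut is at (277,250), its flats square to the pads and centred between them. I'll descend and grip it.

>>> play_rows:
  increments:
    - [0,0,0,-0.05,-0.08,2.2,4.5]
    - [0,0,0,0,0,0.9,4.5]
    - [0,0,0,0,0,0,4.5]
    - [0,0,0,0,0,0,4.5]
    - [0,0,0,0,0,0,4.5]

```text
t: 26.95
position: [428.5, -8.4, 32.7]
tcp_rot: [3.141, -0.001, 0.639]
force: [0.4, -0.2, -0.4]
finger_gap: 0.525
grasp_force: 0.0
```

>>> play_rows:
  increments:
    - [0,0,0,0,0,0.3,3.6]
    - [0,0,0,0,0,0,1.4]
    - [0,0,0,0,0,0,1.4]
    - [0,0,0,0,0,0,1.4]
    - [0,0,0,0,0,0,1.4]
    - [0,0,0,0,0,0,1.4]
    - [0,0,0,0,0,0,1.4]

```text
t: 27.65
position: [427.9, -8.3, 29.5]
tcp_rot: [3.141, -0.0, 0.639]
force: [-1.3, -0.6, 4.8]
finger_gap: 0.244
grasp_force: 58.6
```

>>> play_rows:
  increments:
    - [0,0,0,0,0,-1,1.4]
    - [0,0,0,0,0,-3,1.4]
    - [0,0,0,0,0,-4,1.4]
    - [0,0,0,0,0,-2,1.4]
    - [0,0,6.7,0,0,0,1.4]
    - [0,0,6.7,0,0,0,1.4]
    - [0,0,6.7,0,0,0,1.4]
    - [0,0,6.7,0,0,0,1.4]
    - [0,0,0,0,0,0,1.4]

```text
t: 28.55
position: [427.6, -8.3, 129.3]
tcp_rot: [3.141, -0.0, 0.171]
force: [-0.4, -0.7, -0.3]
finger_gap: 0.242
grasp_force: 58.9
```

```bash
python3 -c "
from h import *
s=pickle.load(open('w8.pkl','rb'))
for u,v,z in ((153,150,15),(401,148,15)): print('part',onz(s,u,v,z).round(1))
go(567,-271,128,9.9)"
```

```text
part [ 532.2 -230.1   15. ]
part [ 549.7 -322.5   15. ]
t 28.6 pos [427.6  -8.3 129.3] yaw 9.8 tilt [180.  -0.] j [-0.12  0.1   2.18  0.    0.86  1.28] gap 20.7 F [-0.4 -0.7 -0.3] gf 58.9
turn tz -0.1 shift [ 9.22 28.28  0.13] rows 8 each [1.152 3.535 0.017]
```

```bash
python3 - <<'E'
from h import *
from station import snapshot
import cv2
s=snapshot("wrist");pickle.dump(s,open("w10.pkl","wb"))
hsv=cv2.cvtColor(s["color"],cv2.COLOR_BGR2HSV)
for nm in ("w9","w10"):
    s=pickle.load(open(nm+".pkl","rb"));hsv=cv2.cvtColor(s["color"],cv2.COLOR_BGR2HSV)
    m=cv2.inRange(hsv,(15,70,60),(35,255,255)); n,l,st,c=cv2.connectedComponentsWithStats(m)
    for i in np.argsort(-st[1:,4])[:3]+1:
        ys,xs=np.where(l==i);z=s["z_map"][ys,xs]
        P=np.array([ray(s,x,y)[0]+ray(s,x,y)[1]*d for x,y,d in zip(xs,ys,z) if d>0])
        print(nm,st[i],np.percentile(P,[2,50,98],axis=0).round(1).tolist() if len(P) else None)
E
```

```text
w9 [254 221  47  28 323] [[425.9, -15.4, 2.9], [439.2, -1.9, 9.1], [440.8, 4.0, 12.6]]
w9 [264 249  26  19 311] [[422.3, -15.4, 1.4], [423.7, -12.5, 11.3], [432.3, -4.7, 18.4]]
w9 [258 234  37  19 149] [[425.4, -12.9, 12.2], [436.4, -3.9, 15.9], [438.3, 0.2, 18.6]]
w10 [  0 359  50  40 925] [[-546.1, 655.0, -827.8], [-457.4, 659.2, -686.5], [-358.2, 662.0, -620.3]]
w10 [263 279  33  25 623] [[420.7, -13.9, 100.6], [422.0, -8.8, 111.4], [429.4, -2.2, 118.1]]
w10 [254 244  50  24 548] [[433.3, -16.2, 102.2], [437.8, -5.5, 108.3], [440.7, 3.3, 112.2]]
```

>>> play_rows:
  increments:
    - [0,0,0,1.16,3.53,0,1.4]
    - [0,0,0,1.16,3.53,0,1.4]
    - [0,0,0,1.16,3.53,0,1.4]
    - [0,0,0,1.16,3.53,0,1.4]
    - [0,0,0,1.16,3.53,0,1.4]
    - [0,0,0,1.16,3.53,0,1.4]
    - [0,0,0,1.16,3.53,0,1.4]
    - [0,0,0,1.16,3.53,0,1.4]
    - [0,0,0,0,0,0,1.4]
    - [0,0,0,0,0,0,1.4]

```text
t: 29.6
position: [566.9, -271.2, 128.5]
tcp_rot: [-3.141, 0.001, 0.171]
force: [-0.9, 0.3, -0.6]
finger_gap: 0.24
grasp_force: 59.0
```

>>> play_rows:
  increments:
    - [0,0,0,0,0,3,1.4]
    - [0,0,0,0,0,3,1.4]
    - [0,0,0,0,0,2,1.4]
    - [0,0,0,0,0,1,1.4]
    - [0,0,0,0,0,0,1.4]
    - [0,0,0,0,0,0,1.4]
    - [0,0,0,0,0,0,1.4]

```text
t: 30.3
position: [568.4, -271.1, 40.6]
tcp_rot: [3.14, -0.002, 0.172]
force: [0.3, -0.7, -0.2]
finger_gap: 0.24
grasp_force: 59.0
```

```bash
python3 -c "
from h import *
go(568,-271,32,9.9)"
```

```text
t 30.3 pos [ 568.4 -271.1   40.6] yaw 9.8 tilt [ 1.799e+02 -1.000e-01] j [-0.51  0.58  1.73  0.    0.83  0.88] gap 20.5 F [ 0.3 -0.7 -0.2] gf 59.0
turn tz -0.1 shift [-0.03 -0.02  0.86] rows 1 each [-0.035 -0.021  0.864]
```

>>> play_rows:
  increments:
    - [0,0,0,0,0,0.4,1.4]
    - [0,0,0,0,0,0.25,1.4]
    - [0,0,0,0,0,0,1.4]
    - [0,0,0,0,0,0,1.4]
    - [0,0,0,0,0,0,2.2]
    - [0,0,0,0,0,0,2.8]
    - [0,0,0,0,0,0,3.8]
    - [0,0,0,0,0,0,3.8]
    - [0,0,0,0,0,-1,3.8]
    - [0,0,0,0,0,-3,3.8]

```text
t: 31.3
position: [564.5, -269.3, 70.0]
tcp_rot: [-3.137, 0.006, 0.171]
force: [0.2, -0.1, -0.1]
finger_gap: 0.444
grasp_force: 0.0
```

>>> play_rows:
  increments:
    - [0,0,0,0,0,-4,4.5]
    - [0,0,0,0,0,-4,4.5]
    - [0,0,0,0,0,0,4.5]
    - [0,0,0,0,0,0,4.5]

```text
t: 31.7
position: [568.4, -271.5, 155.1]
tcp_rot: [3.139, -0.003, 0.171]
force: [-1.0, 0.0, -0.2]
finger_gap: 0.527
grasp_force: 0.0
```

```bash
python3 - <<'E'
from h import *
from station import snapshot
import cv2
go(490,-1,150,5.5)
s=snapshot("top");pickle.dump(s,open("top2.pkl","wb"))
hsv=cv2.cvtColor(s["color"],cv2.COLOR_BGR2HSV)
m=cv2.inRange(hsv,(15,70,60),(35,255,255)); n,l,st,c=cv2.connectedComponentsWithStats(m)
for i in range(1,n):
    p=onz(s,*c[i],12)
    if 350<p[0]<650 and abs(p[1])<400 and st[i][4]>3: print(st[i],p.round())
# steel nut hex orientation in w9
s=pickle.load(open("w9.pkl","rb"));c=s["color"][105:180,305:380]
g=cv2.cvtColor(c,cv2.COLOR_BGR2GRAY);z=s["z_map"][105:180,305:380]
P={}
ys,xs=np.mgrid[105:180,305:380]
W=np.array([ray(s,x,y)[0]+ray(s,x,y)[1]*d for x,y,d in zip(xs.ravel(),ys.ravel(),z.ravel())])
k=W[:,2]>5
Q=W[k];print("steel",Q.min(0).round(1),Q.max(0).round(1))
mid=Q[(Q[:,2]>8)&(Q[:,2]<13)]
E
```

```text
t 31.7 pos [ 568.4 -271.5  155.1] yaw 9.8 tilt [179.8  -0.2] j [-0.51  0.42  1.7  -0.    1.02  0.89] gap 45.0 F [-1.   0.  -0.2] gf 0.0
turn tz 4.3 shift [ -5.22 -27.67   0.51] rows 8 each [-0.652 -3.459  0.064]
[414 145  11   9  47] [ 642. -368.   12.]
[384 171   5   5  12] [ 559. -262.   12.]
[389 170   2   3   4] [ 567. -274.   12.]
[426 219   3   3   4] [ 409. -392.   12.]
[427 225   3   7   7] [ 384. -396.   12.]
[426 233   5   4   9] [ 365. -395.   12.]
steel [478.7 -13.6   5. ] [502.9  35.  184.8]
```

>>> play_rows:
  increments:
    - [0,0,0.8,0,0,0,4.5]
    - [0,0,0,-0.61,-3.46,0,4.5]
    - [0,0,0,-0.61,-3.46,0,4.5]
    - [0,0,0,-0.61,-3.46,0,4.5]
    - [0,0,0,-0.61,-3.46,0,4.5]
    - [0,0,0,-0.61,-3.46,0,4.5]
    - [0,0,0,-0.61,-3.46,0,4.5]
    - [0,0,0,-0.61,-3.46,0,4.5]
    - [0,0,0,-0.61,-3.46,0,4.5]

```text
t: 32.65
position: [473.7, -3.7, 150.9]
tcp_rot: [-3.141, 0.003, 0.156]
force: [0.7, 0.2, -0.6]
finger_gap: 0.526
grasp_force: 0.0
```

>>> play_rows:
  increments:
    - [0,0,0,0,0,3.5,4.5]
    - [0,0,0,0,0,3.5,4.5]
    - [0,0,0,0,0,2,4.5]
    - [0,0,0,0,0,0,4.5]
    - [0,0,0,0,0,0,4.5]
    - [0,0,0,0,0,0,4.5]

```text
t: 33.25
position: [476.6, -5.2, 63.2]
tcp_rot: [3.141, -0.001, 0.157]
force: [-0.0, -0.5, 0.8]
finger_gap: 0.526
grasp_force: 0.0
```

```bash
python3 - <<'E'
from h import *
from station import snapshot
import cv2
go(490.5,-1,30,9)
s=snapshot("wrist");pickle.dump(s,open("w11.pkl","wb"))
ys,xs=np.mgrid[180:300,227:330]
W=np.array([ray(s,x,y)[0]+ray(s,x,y)[1]*s["z_map"][y,x] for x,y in zip(xs.ravel(),ys.ravel())])
k=(W[:,2]>6)&(W[:,2]<30);Q=W[k];pix=np.c_[xs.ravel(),ys.ravel()][k].astype(np.float32)
print("ext",np.percentile(Q,[1,99],axis=0).round(1),"pix",pix.min(0),pix.max(0))
top=Q[Q[:,2]>16.5];print("top ring centre",(top.min(0)+top.max(0))[:2]/2,len(top))
h=cv2.convexHull(pix.astype(np.int32));print(cv2.approxPolyDP(h,3,True).reshape(-1,2).tolist())
E
```

```text
t 33.2 pos [476.6  -5.2  63.2] yaw 9.0 tilt [ 1.8e+02 -1.0e-01] j [-0.1   0.31  2.09 -0.    0.74  1.31] gap 44.9 F [-0.  -0.5  0.8] gf 0.0
turn tz -0.0 shift [ 1.44 -0.2   3.32] rows 1 each [ 1.44  -0.199  3.32 ]
ext [[482.4 -12.8   6.4]
 [502.6   8.7  19.2]] pix [256. 196.] [300. 244.]
top ring centre [490.79255598  -2.12290034] 639
[[299, 233], [280, 244], [257, 233], [257, 208], [276, 196], [299, 207]]
```

>>> play_rows:
  increments:
    - [0,0,0,1.45,-0.08,0,4.5]
    - [0,0,0,0,0,2.2,4.5]
    - [0,0,0,0,0,0.8,4.5]
    - [0,0,0,0,0,0,4.5]
    - [0,0,0,0,0,0,4.5]
    - [0,0,0,0,0,0,4.5]

```text
t: 33.9
position: [490.4, -2.1, 33.2]
tcp_rot: [3.141, -0.001, 0.157]
force: [0.0, -0.5, -0.2]
finger_gap: 0.525
grasp_force: 0.0
```

>>> play_rows:
  increments:
    - [0,0,0,0,0,0.35,3.6]
    - [0,0,0,0,0,0,1.2]
    - [0,0,0,0,0,0,1.2]
    - [0,0,0,0,0,0,1.2]
    - [0,0,0,0,0,0,1.2]
    - [0,0,0,0,0,0,1.2]
    - [0,0,0,0,0,0,1.2]

```text
t: 34.6
position: [490.0, -2.0, 29.3]
tcp_rot: [3.142, 0.0, 0.157]
force: [-0.7, -0.3, 5.6]
finger_gap: 0.218
grasp_force: 58.8
```

>>> play_rows:
  increments:
    - [0,0,0,0,0,-1,1.2]
    - [0,0,0,0,0,-3,1.2]
    - [0,0,0,0,0,-4,1.2]
    - [0,0,0,0,0,-2,1.2]
    - [0,0,0,0,0,0,1.2]
    - [0,0,0,0,0,0,1.2]

```text
t: 35.2
position: [489.9, -2.0, 129.1]
tcp_rot: [3.141, -0.001, 0.157]
force: [0.1, 0.5, -1.2]
finger_gap: 0.218
grasp_force: 58.8
```

```bash
python3 - <<'E'
from h import *
from station import snapshot
import cv2
go(338,278.5,128,9)
s=snapshot("top");pickle.dump(s,open("top3.pkl","wb"))
# dish by circle fit on top view: rim at z~24
t=pickle.load(open("top.pkl","rb"))
for im in (t,s):
    c=im["color"][215:262,193:242];g=cv2.cvtColor(cv2.resize(c,None,fx=6,fy=6,interpolation=cv2.INTER_CUBIC),cv2.COLOR_BGR2GRAY)
    C=cv2.HoughCircles(g,cv2.HOUGH_GRADIENT,1.5,100,param1=80,param2=25,minRadius=85,maxRadius=125)
    if C is not None:
        x,y,r=C[0][0];u,v=(x+.5)/6-.5+193,(y+.5)/6-.5+215;print(u,v,r/6,onz(im,u,v,24).round(1))
E
```

```text
t 35.2 pos [489.9  -2.  129.1] yaw 9.0 tilt [ 1.8e+02 -1.0e-01] j [-0.09  0.21  2.04  0.    0.89  1.32] gap 18.6 F [ 0.1  0.5 -1.2] gf 58.8
turn tz 0.0 shift [-10.62 -30.08   0.11] rows 8 each [-1.327 -3.76   0.014]
```

>>> play_rows:
  increments:
    - [0,0,0,-1.33,-3.76,0,1.2]
    - [0,0,0,-1.33,-3.76,0,1.2]
    - [0,0,0,-1.33,-3.76,0,1.2]
    - [0,0,0,-1.33,-3.76,0,1.2]
    - [0,0,0,-1.33,-3.76,0,1.2]
    - [0,0,0,-1.33,-3.76,0,1.2]
    - [0,0,0,-1.33,-3.76,0,1.2]
    - [0,0,0,-1.33,-3.76,0,1.2]
    - [0,0,0,0,0,0,1.2]
    - [0,0,0,0,0,0,1.2]

```text
t: 36.25
position: [336.2, 278.2, 127.4]
tcp_rot: [3.14, 0.003, 0.16]
force: [-0.7, -0.6, -1.1]
finger_gap: 0.22
grasp_force: 58.9
```

```bash
python3 - <<'E'
from h import *
from station import snapshot
go(338,278,40,9)
s=snapshot("wrist");pickle.dump(s,open("w12.pkl","wb"))
ys,xs=np.mgrid[0:420:2,0:560:2]
W=np.array([ray(s,x,y)[0]+ray(s,x,y)[1]*s["z_map"][y,x] for x,y in zip(xs.ravel(),ys.ravel())])
n=W[(np.hypot(W[:,0]-338,W[:,1]-278)<16)&(W[:,2]>85)&(W[:,2]<125)];print("nut",np.percentile(n,[2,98],axis=0).round(1))
k=(W[:,2]>14)&(W[:,2]<35)&(np.hypot(W[:,0]-338,W[:,1]-278)<75);R=W[k];print(len(R),R.min(0).round(),R.max(0).round())
A=np.c_[2*R[:,:2],np.ones(len(R))];x=np.linalg.lstsq(A,(R[:,:2]**2).sum(1),rcond=None)[0];print("circle",x[:2].round(1),np.sqrt(x[2]+x[0]**2+x[1]**2).round(1))
f=W[(np.hypot(W[:,0]-338,W[:,1]-278)<18)&(W[:,2]<30)];print("floor z",np.percentile(f[:,2],[5,50,95]).round(1) if len(f) else 0)
E
```

```text
t 36.2 pos [336.2 278.2 127.4] yaw 9.2 tilt [179.9   0.2] j [ 0.59  0.12  2.16 -0.    0.87  2.  ] gap 18.8 F [-0.7 -0.6 -1.1] gf 58.9
turn tz 0.2 shift [0.18 0.05 8.74] rows 3 each [0.06  0.017 2.912]
nut [[329.2 268.5 100.2]
 [350.  290.3 124.1]]
2184 [289. 223.  14.] [393. 330.  26.]
circle [340.3 276.2] 45.9
floor z [ 5.   6.7 18. ]
```

>>> play_rows:
  increments:
    - [0,0,0,0.3,0.1,3,1.2]
    - [0,0,0,0,0,3,1.2]
    - [0,0,0,0,0,2,1.2]
    - [0,0,0,0,0,0.8,1.2]
    - [0,0,0,0,0,0,1.2]
    - [0,0,0,0,0,0,1.2]
    - [0,0,0,0,0,0,1.2]

```text
t: 37.0
position: [342.1, 278.4, 42.0]
tcp_rot: [-3.141, -0.002, 0.156]
force: [0.6, -0.0, -1.2]
finger_gap: 0.218
grasp_force: 58.9
```

```bash
python3 -c "
from h import *
go(339,277,36,9)"
```

```text
t 37.0 pos [342.1 278.4  42. ] yaw 9.0 tilt [-1.799e+02 -1.000e-01] j [ 0.58  0.3   2.18 -0.    0.66  2.  ] gap 18.6 F [ 0.6 -0.  -1.2] gf 58.9
turn tz -0.0 shift [-0.33  0.09  0.6 ] rows 1 each [-0.326  0.086  0.603]
```

>>> play_rows:
  increments:
    - [0,0,0,0,0,0.2,1.2]
    - [0,0,0,0,0,0,1.2]
    - [0,0,0,0,0,0,1.2]

```text
t: 37.3
position: [341.1, 278.2, 39.3]
tcp_rot: [-3.141, -0.001, 0.157]
force: [0.0, 0.5, -0.4]
finger_gap: 0.218
grasp_force: 58.9
```

>>> play_rows:
  increments:
    - [0,0,0,0,0,0.2,1.2]
    - [0,0,0,0,0,0,1.2]
    - [0,0,0,0,0,0,1.2]

```text
t: 37.6
position: [340.8, 277.9, 36.9]
tcp_rot: [3.141, 0.0, 0.157]
force: [-0.0, 0.7, -0.4]
finger_gap: 0.22
grasp_force: 58.9
```

>>> play_rows:
  increments:
    - [0,0,0,0,0,0.15,1.2]
    - [0,0,0,0,0,0,1.2]
    - [0,0,0,0,0,0,2.2]
    - [0,0,0,0,0,0,2.8]
    - [0,0,0,0,0,0,3.4]
    - [0,0,0,0,0,0,3.4]
    - [0,0,0,0,0,-1,3.4]
    - [0,0,0,0,0,-3,3.4]
    - [0,0,0,0,0,-4,3.4]
    - [0,0,0,0,0,-4,3.4]

```text
t: 38.6
position: [340.4, 277.6, 157.0]
tcp_rot: [3.141, 0.001, 0.157]
force: [-0.2, 0.5, -0.6]
finger_gap: 0.395
grasp_force: 0.0
```

>>> play_rows:
  increments:
    - [0,0,0,0,0,-4,3.4]
    - [0,0,0,0,0,-4,3.4]
    - [0,0,0,-4,0,-2,3.4]
    - [0,0,0,0,0,0,3.4]
    - [0,0,0,0,0,0,3.4]
    - [0,0,0,0,0,0,3.4]

```text
t: 39.2
position: [301.3, 271.5, 255.0]
tcp_rot: [3.141, 0.0, 0.157]
force: [-0.3, -0.2, 0.2]
finger_gap: 0.393
grasp_force: 0.0
```

```bash
python3 - <<'E'
from h import *
from station import snapshot
import cv2
go(340,277,250,9)
s=snapshot("wrist");pickle.dump(s,open("w13.pkl","wb"))
def cloud(s):
    ys,xs=np.mgrid[0:420,0:560];K,T=s["K"],s["T"];d=s["z_map"]
    C=np.stack([(xs-K[0,2])/K[0,0]*d,-(ys-K[1,2])/K[1,1]*d,-d],-1)
    return (C@T[:3,:3].T+T[:3,3]),d>0
W,ok=cloud(s);W=W[ok]
n=W[(np.hypot(W[:,0]-340,W[:,1]-277)<28)&(W[:,2]>12)&(W[:,2]<60)]
print("nut in dish",len(n),np.percentile(n,[1,50,99],axis=0).round(1).tolist() if len(n) else 0)
t=snapshot("top");pickle.dump(t,open("top4.pkl","wb"))
W,ok=cloud(t)
t0=pickle.load(open("top.pkl","rb"))
a=cv2.cvtColor(t0["color"],cv2.COLOR_BGR2GRAY);b=cv2.cvtColor(t["color"],cv2.COLOR_BGR2GRAY)
for nm,(y0,y1,x0,x1) in (("rackL edge",(140,215,190,200)),("rack",(145,215,190,245)),("tray",(155,222,368,418))):
    sh,r=cv2.phaseCorrelate(np.float32(a[y0:y1,x0:x1]),np.float32(b[y0:y1,x0:x1]));print(nm,"pixel shift",np.round(sh,2),round(r,2))
# heights along the injectors
for nm,cx,cy in (("long",527,244),("short",526,320)):
    for dx in (-60,-45,-20,0,20,45,60):
        k=ok&(np.hypot(W[...,0]-cx-dx,W[...,1]-cy-dx*.027)<7);print(nm,dx,np.percentile(W[k][:,2],90).round(1) if k.any() else None,end="; ")
    print()
E
```

```text
t 39.2 pos [301.3 271.5 255. ] yaw 9.0 tilt [180.   0.] j [ 0.63 -0.14  2.11 -0.    1.17  2.04] gap 33.6 F [-0.3 -0.2  0.2] gf 0.0
turn tz 0.0 shift [3.9  0.06 0.5 ] rows 1 each [3.905 0.058 0.502]
nut in dish 644 [[319.2, 258.2, 12.1], [339.6, 278.0, 16.3], [356.4, 291.2, 23.5]]
rackL edge pixel shift [-0.04  0.45] 0.98
rack pixel shift [0.17 0.13] 0.54
tray pixel shift [-0.36 -0.22] 0.57
long -60 30.0; long -45 37.6; long -20 37.0; long 0 39.7; long 20 39.8; long 45 39.2; long 60 40.1; 
short -60 30.1; short -45 36.6; short -20 37.0; short 0 40.0; short 20 41.3; short 45 38.1; short 60 36.5;
```

```bash
python3 - <<'E'
from h import *
t=pickle.load(open("top4.pkl","rb"))
ys,xs=np.mgrid[0:420,0:560];K,T=t["K"],t["T"];d=t["z_map"]
W=np.stack([(xs-K[0,2])/K[0,0]*d,-(ys-K[1,2])/K[1,1]*d,-d],-1)@T[:3,:3].T+T[:3,3]
g=t["color"].max(2)
k=(abs(W[...,0]-480)<60)&(abs(W[...,1]+286)<38)&(g>90)&(W[...,2]<60)
P=W[k];print("nozzle",len(P),np.percentile(P,[2,50,98],axis=0).round(1).tolist(), np.polyfit(P[:,0],P[:,1],1).round(2))
hsv=t["color"].astype(int);notblue=(hsv[...,0]-hsv[...,2]<25)&(g>90)
for n,cy in (("long",244),("short",320)):
    k=(abs(W[...,0]-527)<98)&(abs(W[...,1]-cy-(W[...,0]-527)*.027)<12)&notblue&(W[...,2]>14)&(W[...,2]<60);P=W[k]
    c=np.polyfit(P[:,0],P[:,1],1);print(n,len(P),np.percentile(P,[1,50,99],axis=0).round(1).tolist(),"slope",c.round(3),"y at 527",np.polyval(c,527).round(1))
E
```

```text
nozzle 131 [[421.7, -314.0, -1.7], [473.6, -286.7, 23.3], [514.1, -274.7, 30.4]] [ 2.3000e-01 -3.9472e+02]
long 286 [[445.2, 234.9, 17.3], [533.6, 244.3, 34.6], [597.7, 255.2, 40.7]] slope [1.60000e-02 2.36245e+02] y at 527 244.7
short 219 [[463.3, 311.0, 22.8], [532.1, 320.1, 34.4], [580.9, 331.3, 41.6]] slope [1.30000e-02 3.13361e+02] y at 527 320.5
```

```bash
python3 -c "
from station import workorder
print(workorder.finish_job())"
```

```text
the job is handed in; nothing more can be done
None
```

All five parts are in their places and the job was handed in at about 39 s of robot time. Depth readings before hand-in agreed with the required positions, but hand-in returned no verdict.

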